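Open the double-latched lid of the bench dust collector

TASK

Open the lid of the blue bench dust collector so that its filter can be reached. Draw the slide bolt on its right side fully back, lift the lid a little until the hidden safety catch stops it and let go so that it rests there; then reach under the lid's raised front, feel for the red catch tab, push it sideways to the left to free the lid, and open the lid until it stands on its own at least half way to upright. Be gentle with the catch: neither pull the lid up against it nor press its tab with more than about 25 N, and leave the things standing round about where they are.

Things in the scene. Friction and masses are not known exactly. Their poses are not given: they have to be found in the camera images.
- dust_box: Blue sheet-metal dust collector, 153 (x = -83 to 70) x 240 (y) x 100 mm, fixed to the bench. Origin: under it, on the bench; x points away from its front (front faces -x), y to its left, z up. Offsets in all entries are in this frame, in mm. A hose spigot sticks out 22 mm at its left; at its right a 75 mm wide ledge (top z = 101) carries the bolt.
- front_notch (a point): Middle of the sill of the notch in the front wall, x = -83, y = 0, z = 62. The wall's outer face is at x = -83; its top is at z = 62 for y from -50 to 50 (the notch) and z = 99 beside it. Free space in front of the wall, down to the bench.
- lid (a joint): White lid, rad: 0 shut, grows as its front rises, to 1.45. Hinge axis along y at x = 65, z = 102. Stiff friction hinge: the lid stays where it is left; lifting takes 4 to 8 N at the handle. Bolt drawn, it lifts freely to somewhere between 0.26 and 0.34, where its strike bar comes up hard under the safety catch: this must be felt, it differs each time.
- lid_handle (a point): Centre of the lid's black bar handle: round bar, 10 mm thick, 84 mm long along y, between two posts, its axis 38 mm above the lid's top. Lid shut: x = -63, y = 0, z = 142. Moves with the lid. Gripped from above across x, the bar turns between the fingers.
- lid_nose (a point): Middle of the lower front edge of the lid. The lid, shut, is a 4 mm plate (top z = 104) from x = -99 back to the hinge; from its front a 3 mm thick nose slopes forward and down to this point, x = -107, y = 0, z = 78, over the full width of 240. Moves with the lid (at lid = 0.29: about x = -107, z = 128).
- lid_strike: Steel strike bar, 6 mm diameter, along y from y = 28 to 84, hung on one leg under the lid inside the box. Origin on its axis; lid shut: x = -56, y = 0, z = 40. Lifting the lid against the safety catch presses this bar up under the catch.
- catch_guide: Fixed rail of the safety catch, inside the front wall; origin x = -61, y = 0, z = 60. On it, a crank on an upright pivot: its red tab (8 mm wide, 8 mm high) sticks out through the notch to x = -99, behind the lid's nose until the lid is lifted. Middle of the tab anywhere from y = -21 to 23, its underside from z = 79 to 85: differs each time, to be felt.
- catch_rail (a point): Same point as catch_guide. How the tab moves: towards +y only, swinging about its pivot 38 mm behind its tip, from any start; friction 3 to 5 N near the tip; it stays where it is left. It frees the lid after 7 to 8 mm of travel at the tip and meets a hard stop 9 to 11 mm from its start: push on to the stop, gently.
- bolt (a joint): Slide bolt on the ledge at the right of the box, m: 0 fully shut, 0.030 fully drawn (towards -y of the box). Its nose lies over the lid's right edge and lets the lid go beyond about 0.018. Friction about 2 N. It starts between 0 and 0.006.
- bolt_knob (a point): On the bolt's upright black knob, 14 mm diameter, from z = 115 to 147; this point, the middle of its grip, at z = 135. Fully shut: x = -20, y = -148. Moves with the bolt.
- flux_bottle: White squeeze bottle, 48 mm diameter, 120 mm high, loose, upright, left of the box; origin at the centre of its underside. Bystander.
- shop_mug: Blue-grey mug, 80 x 110 x 94 mm, loose, left of the box; origin at the centre of its underside. Bystander.
- dapping_cube: Wooden block with round hollows, 42 mm cube, loose, right of the box; origin at the centre of its underside. Bystander.
- needle_tube: Clear tube of needles, 39 mm diameter, 71 mm high, loose, far left; origin at the centre of its underside. Bystander.

How it is judged (in metres and radians):
On the way, in this order (a step that is already met when the one before it is completed fails the run):
1. the bolt is drawn back by at least 25 mm while the lid is still down (value of joint bolt above 0.025 m and value of joint lid below 0.06 rad), for 0.1 s.
2. the lid has been lifted to the safety catch (at least 0.23 rad) and let go, resting there (value of joint lid between 0.23 and 0.38 rad and contact force between the fingers and lid_strike below 0.5 N and contact force between the fingers and lid below 0.5 N), for 0.2 s.
3. the catch tab is being pushed while the lid is still only slightly raised (contact force between the fingers and catch_guide above 1 N and value of joint lid below 0.4 rad), for 0.1 s.
4. the lid has come free of the catch and is being raised (value of joint lid above 0.45 rad), for 0.1 s.
At the end, for the whole second after the job is handed in: The lid stands still on its own at least half way to upright (lid joint over 0.785 rad, slower than 0.05 rad/s), with the bolt still drawn (over 22 mm) (value of joint lid above 0.785 rad and velocity of joint lid between -0.05 and 0.05 rad/s and value of joint bolt above 0.022 m); the robot touches nothing.
It fails at once if the lid is strained against the safety catch (over 25 N between strike bar and catch) (contact force between lid_strike and catch_guide above 25 N).
It fails at once if the catch tab is forced (over 25 N from the fingers) (contact force between the fingers and catch_guide above 25 N).
It fails at once if a bystander is moved by more than 30 mm (distance of any of flux_bottle, shop_mug, dapping_cube, needle_tube from where it was at the start of the episode above 0.03 m).
It also fails if it takes over 72 s, if anything falls off the work surface, if the arm or the gripper's body presses on something with over 40 N, if the wrist force passes 120 N, or if a joint passes its speed limit or range.

ROBOT

A 6-joint arm with a two-finger parallel gripper is mounted at the origin on a cart in front of the work surface, level with it; the furniture and walls round the work are solid. World frame = base frame: x ahead of the robot, y to its left, z up, the work surface at z = 0. Lengths are in mm, angles in rad, forces in N, time in s.
With the tool pointing down it reaches from about 400 to 925 mm from the base axis. Payload 12.5 kg.
Tool frame: the origin (TCP) lies on the mounting face of the last link; the fingertips stand 190 mm ahead of it and the grasp point (between the pads) lies 171 mm ahead of it; z points along the fingers, y is the line along which they close (so a half turn about z gives the same grasp; the last joint's range is limited). The gripper opens to 95 mm and grips with 3 to 60 N. Pads are 20 mm wide; open, the fingers measure 119 mm over their backs; the gripper's body (75 mm by 180 mm) begins 59 mm behind the grasp point.
Start: joints at [1.113, 0.491, 1.559, -0, 1.092, -0.106], TCP at [215.344, 586.73, 404.761] pointing down, gripper open.
Joint ranges: [-3.1, 3.1], [-0.84, 2.19], [0.05, 2.79], [-1.13, 4.28], [0.06, 2.93], [-2.69, 2.69]. Speed limits (rad/s): [2.22, 2.22, 2.79, 3.14, 3.14, 3.14].

INTERFACE

Orientations are given as [roll, pitch, yaw] about the fixed x, y, z axes, in that order (R = Rz(yaw) Ry(pitch) Rx(roll)).
In Python, from cell import env gives the robot as it stands.
- The arm moves only by the tool carry_out, never from a script. Its argument "series" is a list of rows, each a list of 5 numbers: the shift along the tool's x, y, z in m, then the turn about the tool's z in degrees, then the opening, from 0 (shut) to 1 (fully open). A call has 1 to 20 rows; each row is the pose to reach, as a shift and turn from the pose commanded when the call began, along the tool's axes at that moment; what a row does not reach only later rows make up. A row lasts 1/8 s, in which the tool goes at most 62.5 mm and 10.7 degrees, less where a joint would pass 70% of its speed; a pose out of reach is approached as far as the arm can. A call with a gripper value outside its range is refused whole. The fingers move at their own pace and stop on an object; the grip force is fixed at half the most. Time passes only in rows, so rows that repeat a pose let the fingers close. It gives the time, the measured TCP pose, the force, the opening and the grip force at its end, in the units of the state.
- env.state(): the state, without advancing time (a new reading comes with each control period).
- env.read_camera(name): name is "scene" or "top"; returns (picture, depth): 420x560x3 uint8, red, green, blue; 420x560 float32, mm along the optical axis (not along the pixel's ray), 0 where there is no reading.
- env.get_calibration(name): a dict with "intrinsics" (3x3 intrinsics, pixels), "D" ([k1, k2, p1, p2, k3] as OpenCV has them; the pictures are not rectified), "cam_to_world" (4x4, takes a point from camera to world coordinates). Camera axes: x right, y up, looking along -z (the intrinsics and any distortion apply to the point x, -y, -z); pixel columns grow to the right and rows downward; lengths in mm; the calibration is good to about 2 mm. A picture is of the moment at which its call begins. get_calibration takes no time and is no camera call.
- env.job_done(): hands the job in; it is judged then, once.
The state is a dict: "t": time; "joints": joint angles; "qvel": joint speeds; "tau": joint torques, N m; "eef_pos": TCP position; "tcp_rot": TCP orientation; "ft_force": force on the tool from outside, world axes, zero at the start; "moment": the same for the moment, N m; "opening": opening from 0.0 (shut) to 1.0 (fully open); "grip_force": force on a finger pad.
Only numpy, scipy, OpenCV 4.12 (cv2) and the standard library are available. Lean on these libraries where they do the work, as an engineer would, in place of code of your own. Each camera call takes 0.05 s, during which the arm holds its last target. There are 200 camera calls.

## Working session

There is one attempt and no reset: what is moved stays moved. The work goes in short steps, Python scripts to look and compute and a tool call to move; the robot and the scene stay as the last step left them, time stands still between calls to the robot, and variables do not carry over. Pictures are saved under pics/ and viewed, at most 10 in all, crops included, and the job is handed in when it is done.

Besides the shell and the picture viewer there is one more tool, called after ">>>" by a JSON object that holds its "name" and its "arguments", one argument or row to a line. carry_out: Moves the arm, as the interface text tells. Its arguments: {"type":"object","properties":{"series":{"type":"array","items":{"type":"array","items":{"type":"number"}}}},"required":["series"]}

```bash
mkdir -p pics; cat > h.py <<'E'
import numpy as np, cv2
from cell import env
from scipy.spatial.transform import Rotation as R
def cloud(name):
    p,d=env.read_camera(name); c=env.get_calibration(name)
    h,w=d.shape; u,v=np.meshgrid(np.arange(w),np.arange(h))
    n=cv2.undistortPoints(np.stack([u,v],-1).reshape(-1,1,2).astype(np.float64),np.array(c["intrinsics"],float),np.array(c["D"],float)).reshape(h,w,2)
    X=np.stack([n[...,0]*d,-n[...,1]*d,-d],-1); M=np.array(c["cam_to_world"])
    W=X@M[:3,:3].T+M[:3,3]; W[d==0]=np.nan
    return p,W
E
python3 - <<'E'
from h import *
s=env.state(); print(s)
for n in("scene","top"):
    p,W=cloud(n); np.save(n+".npy",W); cv2.imwrite(f"pics/{n}0.png",p[...,::-1]); print(env.get_calibration(n)["cam_to_world"])
E
```

```text
{'t': 0.0, 'joints': array([ 1.11341864e+00,  4.91502709e-01,  1.55943944e+00,  2.04908602e-05,
        1.09169390e+00, -1.05607575e-01]), 'qvel': array([-0.00086185, -0.00075645, -0.00065249,  0.00185499,  0.00060484,
       -0.0005554 ]), 'tau': array([ 6.30582035e-04, -6.12644148e+01, -2.58204818e+01,  6.92835893e-02,
        4.79797251e-02, -7.08660923e-05]), 'eef_pos': array([215.31354069, 586.69739249, 404.20041094]), 'tcp_rot': array([-3.14055699e+00, -1.28058317e-04,  2.78981302e+00]), 'ft_force': array([0.74446437, 0.41566086, 0.02937146]), 'moment': array([ 0.09188287, -0.00357065,  0.0071049 ]), 'grip_force': 0.0, 'opening': 0.9998406740505233}
[[ 6.14241929e-01  5.91524334e-01 -5.22308160e-01  8.08525918e+01]
 [-7.89061768e-01  4.52519111e-01 -4.15461165e-01 -2.89656678e+02]
 [-9.40096445e-03  6.67327068e-01  7.44705449e-01  8.13000981e+02]
 [ 0.00000000e+00  0.00000000e+00  0.00000000e+00  1.00000000e+00]]
[[ 2.42899932e-02  9.82527329e-01 -1.84526542e-01  3.04896486e+02]
 [-9.99679802e-01  2.51813597e-02  2.48830546e-03  7.93535804e+01]
 [ 7.09145734e-03  1.84407016e-01  9.82824381e-01  1.49048942e+03]
 [ 0.00000000e+00  0.00000000e+00  0.00000000e+00  1.00000000e+00]]
```

View pics/scene0.png

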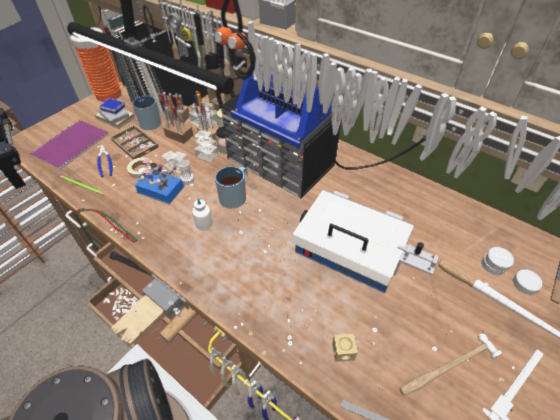

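View pics/top0.png

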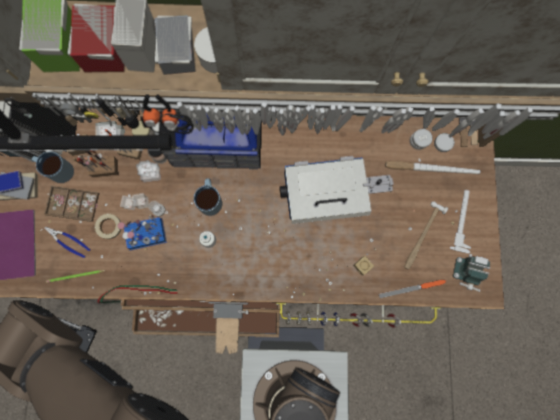

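The scene view shows the box with its lid at about (355,238), handle at (348,237) and bolt knob at (420,250). In the top view the lid is at (328,190), the handle at (331,203) and the knob at (378,184). The cube is right-front of the box, with the bottle and mug to its left. Next I fit the lid plane.

```bash
python3 - <<'E'
from h import *
for n,(u0,u1,v0,v1) in {"scene":(280,450,180,300),"top":(270,405,145,235)}.items():
    W=np.load(n+".npy")[v0:v1,u0:u1].reshape(-1,3); 
    print(n,np.histogram(W[:,2],bins=np.arange(60,160,4))[0])
    P=W[(W[:,2]>96)&(W[:,2]<112)]
    H=P
    r=cv2.minAreaRect(P[:,:2].astype(np.float32)); print(r, np.median(P[:,2]))
    # lid-only: erode by grid
    g=np.zeros((500,500),np.uint8); o=np.array([300,-350])
    ij=((P[:,:2]-o)).astype(int); ok=((ij>=0)&(ij<500)).all(1); g[ij[ok,1],ij[ok,0]]=255
    g=cv2.morphologyEx(g,cv2.MORPH_CLOSE,np.ones((15,15))); g=cv2.morphologyEx(g,cv2.MORPH_OPEN,np.ones((101,101)) if 0 else cv2.getStructuringElement(cv2.MORPH_ELLIPSE,(85,85)))
    q=np.argwhere(g)[:,::-1].astype(np.float32); r=cv2.minAreaRect(q); print("lid",np.array(r[0])+o,r[1:],(cv2.boxPoints(r)+o).round(1).tolist())
    K=W[(W[:,2]>130)&(W[:,2]<152)]; print("hi",len(K))
    r=cv2.minAreaRect(K[:,:2].astype(np.float32))
    L=cv2.kmeans(K[:,:2].astype(np.float32),2,None,(3,50,.1),5,0)
    for k in(0,1):
        Q=K[L[1][:,0]==k]; print(len(Q),Q.mean(0),cv2.minAreaRect(Q[:,:2].astype(np.float32)),Q[:,2].max())
E
```

```text
scene [  18   26   24   12   94  138  174  154  186  384 3949 1728   90   96
   62   55   16   19   14   30   83  124    5    0]
((639.0602416992188, -122.66580200195312), (179.7563018798828, 314.4317626953125), 7.74282693862915) 103.12029623725493
lid [634.08728027 -90.89154053] ((177.72854614257812, 248.55337524414062), 8.027236938476562) [[528.7, 19.8], [563.4, -226.4], [739.4, -201.5], [704.7, 44.6]]
hi 266
211 [584.13349768 -94.9981084  143.03525543] ((585.0577392578125, -92.82957458496094), (10.810234069824219, 94.53433990478516), 8.048257827758789) 149.24685310522614
55 [ 645.57862882 -234.20621434  140.93333697] ((647.3206787109375, -234.02281188964844), (12.729913711547852, 14.396611213684082), 41.55568313598633) 147.90812094038063
top [  19   31   31   12   17   46   60   46  102  345 1531 1985  655   88
   32   33   12    4    1    8   32   59   26    5]
((640.5476684570312, -121.02326965332031), (180.7580108642578, 313.3243103027344), 7.8287458419799805) 104.67677644991056
lid [635.23999023 -90.17999268] ((177.48377990722656, 247.06307983398438), 8.13010311126709) [[529.9, 19.6], [564.9, -225.0], [740.6, -199.9], [705.6, 44.7]]
hi 128
24 [ 649.55783387 -230.99655545  144.48542055] ((649.6088256835938, -231.19772338867188), (11.938983917236328, 13.065531730651855), 75.92996978759766) 150.74386192299767
104 [586.80274035 -90.1871651  145.11440278] ((587.1768798828125, -89.96360778808594), (10.668971061706543, 90.42501831054688), 9.183897972106934) 151.42592381765144
```

```bash
cat >> h.py <<'E'
O=np.array([649,-85.]); A=np.radians(8.0); ex=np.array([np.cos(A),np.sin(A)]); ey=np.array([-ex[1],ex[0]])
def wb(x,y): return O+x*ex+y*ey
def shift(tgt,ang=None,c=None,rot=None):
    """tgt world TCP, ang: wanted world angle (deg) of tool y -> tool-axis shift in m, turn deg"""
    s=env.state(); c=s["eef_pos"] if c is None else c
    M=R.from_euler("xyz",s["tcp_rot"] if rot is None else rot).as_matrix()
    d=M.T@(np.array(tgt)-c)/1000
    t=0
    if ang is not None:
        cur=np.degrees(np.arctan2(M[1,1],M[0,1])); t=(cur-ang+90)%180-90
    print("shift",d.round(4),"turn",round(t,2))
E
python3 - <<'E'
from h import *
print(wb(-20,-150),wb(-63,0))
shift([648,-234,400],8,c=[215.344,586.73,404.761])
E
```

```text
[ 650.07060377 -236.32367233] [586.61311167 -93.76790536]
shift [-0.689  -0.6214  0.0052] turn 61.84
```

>>> {"name": "carry_out", "arguments": {
  "series": [
    [-0.689,-0.621,0.005,62,0.5],
    [-0.689,-0.621,0.005,62,0.5],
    [-0.689,-0.621,0.005,62,0.5],
    [-0.689,-0.621,0.005,62,0.5],
    [-0.689,-0.621,0.005,62,0.5],
    [-0.689,-0.621,0.005,62,0.5],
    [-0.689,-0.621,0.005,62,0.5],
    [-0.689,-0.621,0.005,62,0.5],
    [-0.689,-0.621,0.005,62,0.5],
    [-0.689,-0.621,0.005,62,0.5],
    [-0.689,-0.621,0.005,62,0.5],
    [-0.689,-0.621,0.005,62,0.5],
    [-0.689,-0.621,0.005,62,0.5],
    [-0.689,-0.621,0.005,62,0.5],
    [-0.689,-0.621,0.005,62,0.5],
    [-0.689,-0.621,0.005,62,0.5],
    [-0.689,-0.621,0.005,62,0.5],
    [-0.689,-0.621,0.005,62,0.5]
  ]
}}

```text
t: 2.35
eef_pos: [647.9, -232.5, 399.9]
tcp_rot: [-3.141, -0.0, 1.709]
ft_force: [0.0, 0.8, -0.3]
opening: 0.499
grip_force: 0.0
```

```bash
python3 - <<'E'
from h import *
s=env.state(); print({k:np.round(s[k],3) for k in("t","joints","eef_pos","tcp_rot","ft_force","opening")})
p,W=cloud("scene"); cv2.imwrite("pics/s1.png",cv2.resize(p[170:310,280:460],None,fx=4,fy=4)[...,::-1])
shift([648,-234,306],8)
E
```

```text
{'t': np.float64(2.35), 'joints': array([-0.44 ,  0.588,  1.393,  0.   ,  1.161, -0.578]), 'eef_pos': array([ 647.94 , -232.481,  399.937]), 'tcp_rot': array([-3.141, -0.   ,  1.709]), 'ft_force': array([ 0.016,  0.815, -0.261]), 'opening': np.float64(0.499)}
shift [-0.0015 -0.0002  0.0941] turn -0.08
```

View pics/s1.png

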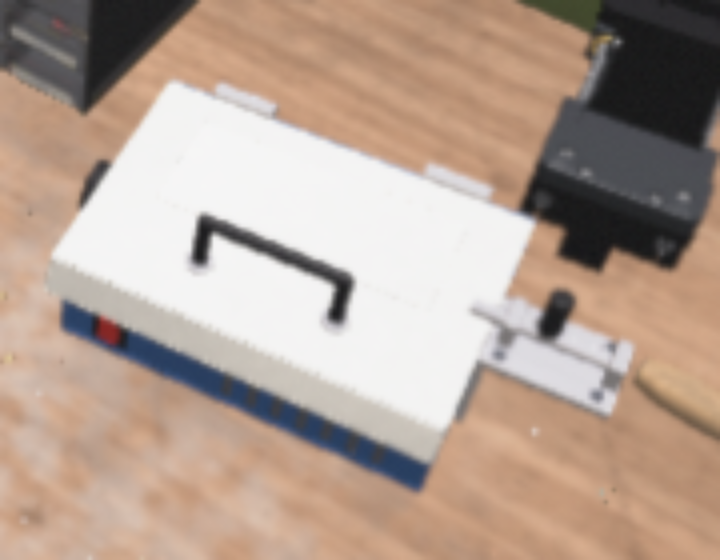

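The crop shows the shut lid with its handle at (275,250), and the knob at (560,315) with the gripper above it. Now I grip the knob and draw the bolt.

>>> {"name": "carry_out", "arguments": {
  "series": [
    [-0.0015,0,0.05,0,0.5],
    [-0.0015,0,0.094,0,0.5],
    [-0.0015,0,0.094,0,0.5],
    [-0.0015,0,0.094,0,0],
    [-0.0015,0,0.094,0,0],
    [-0.0015,0,0.094,0,0],
    [-0.0015,0,0.094,0,0],
    [-0.0015,0,0.094,0,0]
  ]
}}

```text
t: 3.4
eef_pos: [649.8, -234.8, 307.0]
tcp_rot: [3.135, 0.002, 1.708]
ft_force: [14.0, 2.5, -1.6]
opening: 0.14
grip_force: 30.0
```

>>> {"name": "carry_out", "arguments": {
  "series": [
    [-0.005,0,0,0,0],
    [-0.01,0,0,0,0],
    [-0.015,0,0,0,0],
    [-0.02,0,0,0,0],
    [-0.024,0,0,0,0],
    [-0.026,0,0,0,0],
    [-0.026,0,0,0,0]
  ]
}}

```text
t: 4.28
eef_pos: [653.4, -260.6, 307.0]
tcp_rot: [3.135, 0.002, 1.708]
ft_force: [14.5, 2.5, -1.3]
opening: 0.137
grip_force: 30.0
```

>>> {"name": "carry_out", "arguments": {
  "series": [
    [-0.0015,0.001,0,0,0],
    [-0.003,0.002,0,0,0],
    [-0.004,0.002,0,0,0],
    [-0.004,0.002,0,0,0]
  ]
}}

```text
t: 4.78
eef_pos: [654.9, -263.8, 306.9]
tcp_rot: [3.139, -0.001, 1.708]
ft_force: [3.3, 6.7, 6.7]
opening: 0.144
grip_force: 30.0
```

>>> {"name": "carry_out", "arguments": {
  "series": [
    [0,0,0,0,0.4],
    [0,0,0,0,0.5],
    [0,0,-0.04,0,0.5],
    [0,0,-0.08,0,0.5],
    [0,0,-0.08,0,0.5]
  ]
}}

```text
t: 5.4
eef_pos: [654.4, -264.9, 389.0]
tcp_rot: [3.137, 0.003, 1.707]
ft_force: [0.5, 0.4, -0.5]
opening: 0.495
grip_force: 0.0
```

```bash
sed -i 's/649,-85\./650.3,-84.7/' h.py; python3 - <<'E'
from h import *
s=env.state(); print(s["eef_pos"],s["tcp_rot"],s["ft_force"],s["opening"])
shift([*wb(-63,0),313],8)
p,W=cloud("scene"); q=W[170:310,280:460].reshape(-1,3)
K=q[(q[:,2]>132)&(q[:,2]<149)]; L=(K[:,:2]-O)@np.c_[ex,ey]
m=(L[:,1]<-140)&(L[:,1]>-220); print("knob",L[m].mean(0),m.sum())
m=abs(L[:,1])<60; print("handle",np.median(L[m],0),np.percentile(L[m],[2,98],axis=0),m.sum())
E
```

```text
[ 654.4082068  -264.87558284  389.04016007] [3.13738019e+00 3.13536218e-03 1.70745391e+00] [ 0.54633271  0.40457583 -0.52886518] 0.4953215390857367
shift [ 0.1791 -0.0428  0.0753] turn -0.17
knob [ -24.4601512  -176.20431071] 50
handle [-67.55315859  -1.76033962] [[-70.39963665 -44.63381459]
 [-61.06733052  45.13233417]] 205
```

>>> {"name": "carry_out", "arguments": {
  "series": [
    [0.06,-0.014,-0.005,0,0.5],
    [0.12,-0.029,-0.005,0,0.5],
    [0.179,-0.043,-0.005,0,0.5],
    [0.179,-0.043,0.02,0,0.5],
    [0.179,-0.043,0.05,0,0.5],
    [0.179,-0.043,0.075,0,0.5],
    [0.179,-0.043,0.075,0,0.5],
    [0.179,-0.043,0.075,0,0],
    [0.179,-0.043,0.075,0,0],
    [0.179,-0.043,0.075,0,0],
    [0.179,-0.043,0.075,0,0],
    [0.179,-0.043,0.075,0,0]
  ]
}}

```text
t: 6.95
eef_pos: [587.8, -93.1, 311.1]
tcp_rot: [3.14, 0.0, 1.708]
ft_force: [4.0, 0.8, 0.5]
opening: 0.093
grip_force: 30.0
```

>>> {"name": "carry_out", "arguments": {
  "series": [
    [0,0.001,-0.003,0,0],
    [0,0.0022,-0.0064,0,0],
    [0,0.0034,-0.0095,0,0],
    [0,0.0046,-0.0126,0,0],
    [0,0.006,-0.0157,0,0],
    [0,0.0074,-0.0187,0,0],
    [0,0.009,-0.0217,0,0],
    [0,0.0105,-0.0246,0,0],
    [0,0.0115,-0.0265,0,0],
    [0,0.0115,-0.0265,0,0]
  ]
}}

```text
t: 8.2
eef_pos: [598.9, -91.5, 337.5]
tcp_rot: [3.141, 0.0, 1.708]
ft_force: [4.0, -0.0, -7.9]
opening: 0.099
grip_force: 30.0
```

>>> {"name": "carry_out", "arguments": {
  "series": [
    [0,0.0005,-0.001,0,0],
    [0,0.001,-0.002,0,0],
    [0,0.0015,-0.003,0,0],
    [0,0.0015,-0.003,0,0]
  ]
}}

```text
t: 8.7
eef_pos: [600.4, -91.3, 340.3]
tcp_rot: [3.141, 0.0, 1.708]
ft_force: [4.5, -1.2, -10.8]
opening: 0.099
grip_force: 30.0
```

>>> {"name": "carry_out", "arguments": {
  "series": [
    [0,0.0005,-0.001,0,0],
    [0,0.0008,-0.0015,0,0],
    [0,0.0008,-0.0015,0,0]
  ]
}}

```text
t: 9.07
eef_pos: [601.2, -91.2, 341.6]
tcp_rot: [3.141, -0.0, 1.708]
ft_force: [5.3, -1.1, -12.2]
opening: 0.098
grip_force: 30.0
```

>>> {"name": "carry_out", "arguments": {
  "series": [
    [0,0.0005,-0.001,0,0],
    [0,0.0005,-0.001,0,0]
  ]
}}

```text
t: 9.32
eef_pos: [601.8, -91.2, 342.6]
tcp_rot: [3.141, -0.0, 1.708]
ft_force: [6.6, -0.7, -12.4]
opening: 0.094
grip_force: 30.0
```

```bash
python3 - <<'E'
from h import *
s=env.state(); print(s["eef_pos"],s["ft_force"],s["moment"])
_,W=cloud("scene"); q=W[170:310,280:460].reshape(-1,3); q=q[(q[:,2]>95)&(q[:,2]<175)]
L=(q[:,:2]-O)@np.c_[ex,ey]; m=(L[:,0]>-75)&(L[:,0]<50)&(L[:,1]>-115)&(L[:,1]<115); x=L[m,0]; z=q[m,2]
for _ in range(6):
    a=np.polyfit(x,z,1); k=abs(np.polyval(a,x)-z)<4; x,z=x[k],z[k]
print("lid angle",np.arctan(-a[0]),len(x))
E
```

```text
[601.77198758 -91.1643555  342.5878174 ] [  6.56424444  -0.72620574 -12.36500253] [-0.30236573 -0.80552712  0.0015932 ]
lid angle 0.24356450458295434 2088
```

>>> {"name": "carry_out", "arguments": {
  "series": [
    [0,0.0005,-0.001,0,0],
    [0,0.0005,-0.001,0,0]
  ]
}}

```text
t: 9.62
eef_pos: [602.3, -91.1, 343.7]
tcp_rot: [3.141, -0.0, 1.708]
ft_force: [6.3, -1.9, -11.8]
opening: 0.094
grip_force: 30.0
```

>>> {"name": "carry_out", "arguments": {
  "series": [
    [0,0.0005,-0.001,0,0],
    [0,0.0005,-0.001,0,0]
  ]
}}

```text
t: 9.88
eef_pos: [602.9, -91.0, 344.6]
tcp_rot: [3.141, 0.0, 1.708]
ft_force: [6.3, -1.3, -12.8]
opening: 0.096
grip_force: 30.0
```

>>> {"name": "carry_out", "arguments": {
  "series": [
    [0,0.0005,-0.001,0,0],
    [0,0.0005,-0.001,0,0]
  ]
}}

```text
t: 10.12
eef_pos: [603.4, -90.9, 345.6]
tcp_rot: [3.14, -0.0, 1.708]
ft_force: [7.9, -1.0, -12.9]
opening: 0.099
grip_force: 30.0
```

>>> {"name": "carry_out", "arguments": {
  "series": [
    [0,0.0005,-0.001,0,0],
    [0,0.0005,-0.001,0,0]
  ]
}}

```text
t: 10.38
eef_pos: [603.9, -90.8, 346.6]
tcp_rot: [3.14, 0.0, 1.708]
ft_force: [8.0, -1.2, -13.0]
opening: 0.098
grip_force: 30.0
```

>>> {"name": "carry_out", "arguments": {
  "series": [
    [0,0.0006,-0.001,0,0],
    [0,0.0006,-0.001,0,0]
  ]
}}

```text
t: 10.62
eef_pos: [604.6, -90.8, 347.6]
tcp_rot: [3.14, 0.0, 1.708]
ft_force: [9.3, -1.5, -13.7]
opening: 0.094
grip_force: 30.0
```

>>> {"name": "carry_out", "arguments": {
  "series": [
    [0,0.0006,-0.001,0,0],
    [0,0.0006,-0.001,0,0]
  ]
}}

```text
t: 10.88
eef_pos: [605.1, -90.7, 348.3]
tcp_rot: [3.141, -0.0, 1.708]
ft_force: [9.8, -1.3, -16.1]
opening: 0.096
grip_force: 30.0
```

>>> {"name": "carry_out", "arguments": {
  "series": [
    [0,0,0,0,0.3],
    [0,0,0,0,0.5],
    [0,0,0,0,0.5],
    [0,0,0,0,0.5],
    [0,0,-0.06,0,0.5],
    [0,-0.05,-0.12,0,0.5],
    [0,-0.11,-0.17,0,0.5],
    [0,-0.15,-0.22,0,0.5],
    [0,-0.15,-0.28,0,0.3],
    [0,-0.15,-0.34,0,0],
    [0,-0.15,-0.4,0,0],
    [0,-0.15,-0.4,0,0],
    [0,-0.15,-0.4,0,0]
  ]
}}

```text
t: 12.5
eef_pos: [455.7, -111.1, 749.6]
tcp_rot: [3.14, 0.001, 1.708]
ft_force: [-0.1, 0.4, -0.2]
opening: 0.04
grip_force: 0.0
```

```bash
python3 - <<'E'
from h import *
s=env.state(); print(s["joints"],s["eef_pos"],s["ft_force"],s["moment"])
p,W=cloud("scene"); cv2.imwrite("pics/s2.png",cv2.resize(p[170:310,280:460],None,fx=4,fy=4)[...,::-1]); q=W[150:310,280:460].reshape(-1,3); q=q[(q[:,2]>95)&(q[:,2]<175)]
L=(q[:,:2]-O)@np.c_[ex,ey]; m=(L[:,0]>-75)&(L[:,0]<50)&(L[:,1]>-115)&(L[:,1]<115); x=L[m,0]; z=q[m,2]
for _ in range(6):
    a=np.polyfit(x,z,1); k=abs(np.polyval(a,x)-z)<4; x,z=x[k],z[k]
print("lid angle",np.arctan(-a[0]),len(x))
E
```

```text
[-3.80081313e-01  9.21260176e-02  1.25210168e+00  9.71186762e-05
  1.79516506e+00 -5.16907959e-01] [ 455.65439036 -111.06437294  749.57237925] [-0.11859076  0.37076027 -0.2403969 ] [-0.03318359  0.02435123 -0.00843331]
lid angle 0.28951229093461456 2730
```

View pics/s2.png

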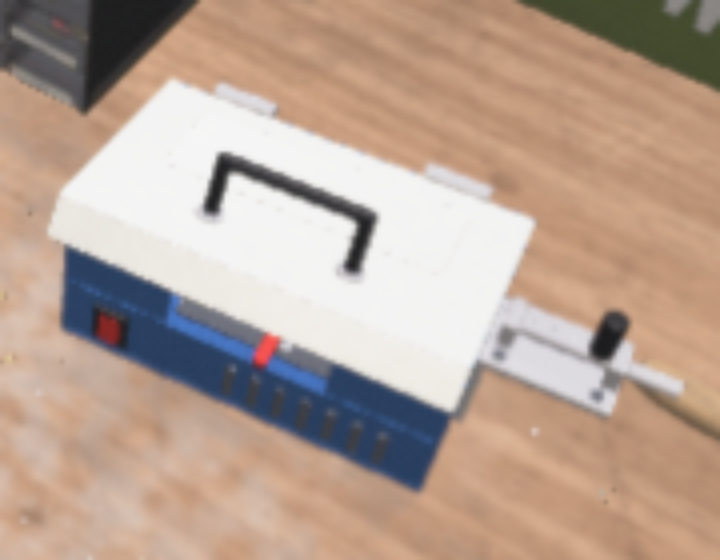

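The lid rests at about 0.29–0.31 and the bolt is drawn. The red tab shows below the nose at crop (266,350), which is full-picture (346,257). Next I measure the tab, and check whether the arm can tilt the tool: a vertical finger cannot get behind the nose.

```bash
python3 - <<'E'
from h import *
p,W=cloud("scene"); a=p[235:275,325:365].astype(int); w=W[235:275,325:365]
m=(a[...,0]>130)&(a[...,1]<90)&(a[...,2]<90); q=w[m]; L=np.c_[(q[:,:2]-O)@np.c_[ex,ey],q[:,2]]
print(m.sum()); print(L[np.argsort(L[:,0])].round(1)[::3])
c=env.get_calibration("scene")
E
```

```text
21
[[-100.4  -11.3   88. ]
 [ -98.1  -12.5   89.8]
 [ -94.   -11.1   87.5]
 [ -91.4  -12.3   89. ]
 [ -90.    -9.2   89. ]
 [ -88.2  -16.    87.6]
 [ -83.4  -11.7   86.3]]
```

>>> {"name": "carry_out", "arguments": {
  "series": [
    [0,0.02,-0.06,0,0],
    [0,0.04,-0.12,0,0],
    [0,0.06,-0.18,0,0],
    [0,0.08,-0.24,0,0],
    [0,0.1,-0.3,0,0],
    [0,0.1,-0.3,0,0]
  ]
}}

```text
t: 13.35
eef_pos: [461.8, -91.0, 988.9]
tcp_rot: [-2.956, -0.108, 1.697]
ft_force: [-0.1, -0.5, 0.2]
opening: 0.004
grip_force: 0.0
```

```bash
python3 - <<'E'
from h import *
s=env.state(); print(s["joints"],s["eef_pos"],s["tcp_rot"])
E
```

```text
[-0.33718263  0.44042612  0.0543726   0.04443477  2.860879   -0.43210695] [461.77384038 -90.98561865 988.85316004] [-2.95576205 -0.10814877  1.69700684]
```

```bash
python3 - <<'E'
from h import *
for n in("top","scene"):
    W=np.load(n+".npy").reshape(-1,3); W=W[np.isfinite(W[:,0])]
    az=np.degrees(np.arctan2(W[:,1],W[:,0])); r=np.hypot(W[:,0],W[:,1])
    for a in range(-90,40,10):
        m=(abs(az-a)<5)&(r>350)
        out=[]
        for z0 in(200,350,500,700,900,1100):
            k=m&(W[:,2]>z0); out.append(int(np.percentile(r[k],.5)) if k.sum()>5 else None)
        print(n,a,out,"seen r",int(r[m].max()) if m.any() else None)
E
```

```text
top -90 [None, None, None, None, None, None] seen r 1331
top -80 [None, None, None, None, None, None] seen r 1393
top -70 [None, None, None, None, None, None] seen r 1515
top -60 [None, None, None, None, None, None] seen r 1702
top -50 [None, None, None, None, None, None] seen r 1734
top -40 [914, 917, None, None, None, None] seen r 1464
top -30 [825, 825, 882, 881, None, None] seen r 1069
top -20 [776, 776, 802, 820, None, None] seen r 1000
top -10 [751, 753, 788, 802, None, None] seen r 937
top 0 [742, 743, 798, 798, None, None] seen r 906
top 10 [721, 744, 802, 802, None, None] seen r 1065
top 20 [737, 763, 924, None, None, None] seen r 1109
top 30 [778, 797, 933, None, None, None] seen r 1199
scene -90 [None, None, None, None, None, None] seen r None
scene -80 [None, None, None, None, None, None] seen r None
scene -70 [None, None, None, None, None, None] seen r None
scene -60 [None, None, None, None, None, None] seen r None
scene -50 [None, None, None, None, None, None] seen r 847
scene -40 [None, None, None, None, None, None] seen r 970
scene -30 [820, 820, None, None, None, None] seen r 1150
scene -20 [772, 772, 797, None, None, None] seen r 1138
scene -10 [748, 749, 784, None, None, None] seen r 1069
scene 0 [739, 740, 795, None, None, None] seen r 1037
scene 10 [714, 739, 799, None, None, None] seen r 1050
scene 20 [728, 760, None, None, None, None] seen r 941
scene 30 [771, 778, None, None, None, None] seen r 1180
```

>>> {"name": "carry_out", "arguments": {
  "series": [
    [0,0,0.06,0,0],
    [0,0,0.12,0,0],
    [0,0,0.16,0,0],
    [0,0,0.16,0,0]
  ]
}}

```text
t: 13.85
eef_pos: [424.3, -76.0, 838.3]
tcp_rot: [-2.972, -0.1, 1.698]
ft_force: [1.9, -0.9, 0.8]
opening: 0.003
grip_force: 0.0
```

```bash
cat > fk.py <<'E'
import numpy as np
from scipy.spatial.transform import Rotation as R
from scipy.optimize import least_squares
S=[([1.11341864,.491502709,1.55943944,0,1.0916939,-.105607575],[215.31,586.70,404.20],[-3.14056,-.00013,2.78981]),
([-.44,.588,1.393,0,1.161,-.578],[647.94,-232.48,399.94],[-3.141,0,1.709]),
([-.380081313,.0921260176,1.25210168,0,1.79516506,-.516907959],[455.654,-111.064,749.572],[3.14,.001,1.708]),
([-.33718263,.44042612,.0543726,.04443477,2.860879,-.43210695],[461.77,-90.99,988.85],[-2.95576,-.10815,1.697])]
def fk(q,p):
    a1,d1,L2,e,L3,d6,cs,cw=p
    A=R.from_euler("z",q[0]); B=A*R.from_euler("y",q[1]); C=B*R.from_euler("y",q[2]); D=C*R.from_euler("z",q[3]); E=D*R.from_euler("y",q[4]); F=E*R.from_euler("z",q[5]+np.pi/2)
    return A.apply([a1,cs,d1])+B.apply([0,0,L2])+C.apply([e,0,L3])+D.apply([0,cw,0])+E.apply([0,0,d6]),F
lo=[0,100,300,-150,300,50,-1e-6,-200]
def res(p,S):
    return np.concatenate([fk(q,p)[0]-x for q,x,_ in S]+[.01*np.array(p)])
E
python3 - <<'E'
from fk import *
from h import env
s=env.state(); S.append((s["joints"],s["eef_pos"],s["tcp_rot"])); print(s["joints"].round(4).tolist(),s["eef_pos"].round(2).tolist(),s["tcp_rot"].round(4).tolist())
r=least_squares(res,[0,200,600,0,550,150,0,66],args=(S,)); print(r.x.round(2)); print(r.fun[:15].round(1))
for q,x,o in S: print(fk(q,r.x)[1].as_matrix()[:,2].round(3),R.from_euler("xyz",o).as_matrix()[:,2].round(3),(fk(q,r.x)[1].inv()*R.from_euler("xyz",o)).magnitude().round(3))
E
```

```text
[-0.3333, 0.0887, 1.0388, 0.0164, 2.2099, -0.4603] [424.33, -76.04, 838.32] [-2.9722, -0.0998, 1.6977]
[2.7000e-01 1.9386e+02 5.8710e+02 4.3090e+01 4.1056e+02 7.9250e+01
 4.4850e+01 2.1020e+01]
[ 0.   0.   0.2  0.1  0.2 -0.1 -0.1  0.  -0.1 -0.1 -0.  -0.   0.2 -0.1
  0.1]Traceback (most recent call last):
  File "<stdin>", line 5, in <module>
AttributeError: 'float' object has no attribute 'round'
```

```bash
cat >> fk.py <<'E'
S.append(([-0.3333,0.0887,1.0388,0.0164,2.2099,-0.4603],[424.33,-76.04,838.32],[-2.9722,-0.0998,1.6977]))
P=[.27,193.86,587.1,43.09,410.56,79.25,44.85,21.02]
P=least_squares(res,P,args=(S,)).x
LO=np.array([-3.1,-.84,.05,-1.13,.06,-2.69]); HI=np.array([3.1,2.19,2.79,4.28,2.93,2.69])
def ik(q0,x,rot,w):
    def f(q):
        a,b=fk(q,P); return np.r_[a-x,w*(rot*b.inv()).as_rotvec()]
    r=least_squares(f,np.clip(q0,LO+1e-6,HI-1e-6),bounds=(LO,HI)); return r.x
def show(q):
    a,b=fk(q,P); z=b.as_matrix()[:,2]; return np.round(q,2).tolist(),a.round(0).tolist(),"toolz",z.round(2).tolist(),"tilt",round(np.degrees(np.arccos(-z[2])),1),"az",round(np.degrees(np.arctan2(z[1],z[0])),0)
E
python3 - <<'E'
from fk import *
for q,x,o in S: print((fk(q,P)[1].inv()*R.from_euler("xyz",o)).magnitude())
dn=R.from_euler("xyz",[np.pi,0,1.708]); q3=S[2][0]
print("actual",show(S[3][0]))
for w in(50,200,1000): print("pred",w,show(ik(q3,np.array([554.7,-97.2,1049.6]),dn,w)))
for t in([300,-60,1100],[200,-60,900],[150,-60,1000],[100,-60,1000],[100,-60,900],[0,-60,1000]):
  for w in(50,200,1000):
    q=q3
    for k in np.linspace(.2,1,5): q=ik(q,np.array([455,-111,750])*(1-k)+k*np.array(t),dn,w)
    print(t,w,show(q))
E
```

```text
2.4098694730616102e-05
0.0003927859860982523
0.0005025662692822067
7.028889143521702e-06
0.00013277492939317695
actual ([-0.34, 0.44, 0.05, 0.04, 2.86, -0.43], [462.0, -91.0, 989.0], 'toolz', [-0.2, 0.08, -0.98], 'tilt', np.float64(12.3), 'az', np.float64(157.0))
pred 50 ([-0.31, 0.44, 0.05, 0.1, 1.69, -0.38], [540.0, -95.0, 1023.0], 'toolz', [0.81, -0.15, -0.57], 'tilt', np.float64(55.0), 'az', np.float64(-11.0))
pred 200 ([-0.3, 0.47, 0.05, 0.02, 2.52, -0.42], [511.0, -89.0, 974.0], 'toolz', [0.1, -0.02, -0.99], 'tilt', np.float64(5.9), 'az', np.float64(-11.0))
pred 1000 ([-0.3, 0.47, 0.05, 0.0, 2.61, -0.44], [508.0, -89.0, 971.0], 'toolz', [0.0, -0.0, -1.0], 'tilt', np.float64(0.2), 'az', np.float64(-11.0))
[300, -60, 1100] 50 ([-0.44, 0.21, 0.05, 0.13, 2.52, -0.46], [295.0, -59.0, 1081.0], 'toolz', [0.35, -0.08, -0.93], 'tilt', np.float64(21.1), 'az', np.float64(-13.0))
[300, -60, 1100] 200 ([-0.42, 0.23, 0.05, 0.01, 2.84, -0.55], [291.0, -58.0, 1069.0], 'toolz', [0.02, -0.0, -1.0], 'tilt', np.float64(1.1), 'az', np.float64(-14.0))
[300, -60, 1100] 1000 ([-0.42, 0.23, 0.05, 0.0, 
[... 2111 characters left out ...]
9], [5.0, -67.0, 1000.0], 'toolz', [-0.09, 0.06, -0.99], 'tilt', np.float64(6.3), 'az', np.float64(144.0))
[0, -60, 1000] 200 ([-2.55, -0.36, 0.88, -0.02, 2.63, -2.69], [9.0, -73.0, 1000.0], 'toolz', [-0.0, 0.01, -1.0], 'tilt', np.float64(0.5), 'az', np.float64(126.0))
[0, -60, 1000] 1000 ([-2.55, -0.36, 0.88, -0.0, 2.63, -2.69], [9.0, -73.0, 1000.0], 'toolz', [-0.0, 0.0, -1.0], 'tilt', np.float64(0.0), 'az', np.float64(124.0))fk.py:24: RuntimeWarning: invalid value encountered in arccos
  a,b=fk(q,P); z=b.as_matrix()[:,2]; return np.round(q,2).tolist(),a.round(0).tolist(),"toolz",z.round(2).tolist(),"tilt",round(np.degrees(np.arccos(-z[2])),1),"az",round(np.degrees(np.arctan2(z[1],z[0])),0)
```

```bash
cat >> fk.py <<'E'
def jac(q):
    J=np.zeros((6,6)); a,b=fk(q,P)
    for i in range(6):
        d=np.array(q,float); d[i]+=1e-5; c,e=fk(d,P); J[:3,i]=(c-a)/1e-5/1000; J[3:,i]=(e*b.inv()).as_rotvec()/1e-5
    return J
def dls(q,x,rot,lam=.05,n=200,gain=.3):
    q=np.array(q,float)
    for _ in range(n):
        a,b=fk(q,P); e=np.r_[(x-a)/1000,(rot*b.inv()).as_rotvec()]
        J=jac(q); q=np.clip(q+gain*J.T@np.linalg.solve(J@J.T+lam**2*np.eye(6),e),LO,HI)
    return q
E
python3 - <<'E'
from fk import *
dn=R.from_euler("xyz",[np.pi,0,1.708]); q3=S[2][0]
print("actual",show(S[3][0]))
for lam in(.01,.05,.1,.2):
  q=q3
  for k in(.2,.4,.6,.8,1,1):
    x=np.array([455.65,-111.06,749.6]); q=dls(q,x+k*(np.array([554.7,-97.2,1049.6])-x),dn,lam,60)
    if k in(.6,.8) : print(k,show(q))
  print(lam,show(q))
E
```

```text
actual ([-0.34, 0.44, 0.05, 0.04, 2.86, -0.43], [462.0, -91.0, 989.0], 'toolz', [-0.2, 0.08, -0.98], 'tilt', np.float64(12.3), 'az', np.float64(157.0))
0.6 ([-0.32, 0.35, 0.42, 0.0, 2.37, -0.46], [515.0, -103.0, 930.0], 'toolz', [0.0, -0.0, -1.0], 'tilt', np.float64(0.0), 'az', np.float64(-12.0))
0.8 ([-0.31, 0.69, 0.05, 0.0, 2.91, -0.44], [632.0, -131.0, 853.0], 'toolz', [-0.46, 0.14, -0.88], 'tilt', np.float64(28.7), 'az', np.float64(162.0))
0.01 ([-0.22, 0.91, 0.05, 3.06, 2.93, 2.69], [740.0, -138.0, 723.0], 'toolz', [-0.9, 0.22, -0.39], 'tilt', np.float64(67.3), 'az', np.float64(166.0))
0.6 ([-0.32, 0.35, 0.42, 0.0, 2.37, -0.46], [515.0, -103.0, 930.0], 'toolz', [0.0, -0.0, -1.0], 'tilt', np.float64(nan), 'az', np.float64(-12.0))
0.8 ([-0.31, 0.59, 0.05, 0.0, 2.76, -0.45], [582.0, -116.0, 906.0], 'toolz', [-0.25, 0.08, -0.96], 'tilt', np.float64(15.2), 'az', np.float64(162.0))
0.05 ([-0.3, 0.72, 0.05, 0.0, 2.93, -0.43], [651.0, -130.0, 834.0], 'toolz', [-0.5, 0.15, -0.85], 'tilt', np.float64(31.9), 'az', np.float64(163.0))
0.6 ([-0.32, 0.35, 0.42, 0.0, 2.37, -0.46], [515.0, -103.
[... 391 characters left out ...]
-0.32, 0.35, 0.42, 0.0, 2.37, -0.46], [515.0, -103.0, 929.0], 'toolz', [0.0, -0.0, -1.0], 'tilt', np.float64(0.0), 'az', np.float64(-12.0))
0.8 ([-0.31, 0.5, 0.05, 0.0, 2.62, -0.45], [526.0, -99.0, 957.0], 'toolz', [-0.03, 0.01, -1.0], 'tilt', np.float64(1.5), 'az', np.float64(162.0))
0.2 ([-0.3, 0.51, 0.05, 0.0, 2.67, -0.44], [527.0, -95.0, 955.0], 'toolz', [-0.08, 0.02, -1.0], 'tilt', np.float64(4.6), 'az', np.float64(162.0))fk.py:24: RuntimeWarning: invalid value encountered in arccos
  a,b=fk(q,P); z=b.as_matrix()[:,2]; return np.round(q,2).tolist(),a.round(0).tolist(),"toolz",z.round(2).tolist(),"tilt",round(np.degrees(np.arccos(-z[2])),1),"az",round(np.degrees(np.arctan2(z[1],z[0])),0)
```

```bash
cat >> h.py <<'E'
def arc(a0,a1,r0,r1,z0,z1,n,turn=0,extra=2,g=0):
    s=env.state(); M=R.from_euler("xyz",s["tcp_rot"]).as_matrix(); c=s["eef_pos"]; rows=[]
    for k in [i/n for i in range(1,n+1)]+[1]*extra:
        a=np.radians(a0+k*(a1-a0)); r=r0+k*(r1-r0); t=np.array([r*np.cos(a),r*np.sin(a),z0+k*(z1-z0)])
        rows.append([round(float(v),3) for v in M.T@(t-c)/1000]+[round(turn*k,1),g])
    print(rows)
E
python3 - <<'E'
from h import *
arc(-10.2,-158,431,431,838,838,18,90)
E
```

```text
[[-0.057, -0.023, -0.001, 5.0, 0], [-0.111, -0.055, -0.002, 10.0, 0], [-0.159, -0.093, 0.0, 15.0, 0], [-0.202, -0.137, 0.003, 20.0, 0], [-0.237, -0.188, 0.008, 25.0, 0], [-0.266, -0.242, 0.015, 30.0, 0], [-0.286, -0.3, 0.023, 35.0, 0], [-0.297, -0.36, 0.032, 40.0, 0], [-0.3, -0.421, 0.042, 45.0, 0], [-0.294, -0.481, 0.053, 50.0, 0], [-0.28, -0.54, 0.064, 55.0, 0], [-0.257, -0.596, 0.076, 60.0, 0], [-0.226, -0.648, 0.088, 65.0, 0], [-0.188, -0.695, 0.1, 70.0, 0], [-0.144, -0.736, 0.112, 75.0, 0], [-0.093, -0.771, 0.123, 80.0, 0], [-0.039, -0.797, 0.133, 85.0, 0], [0.019, -0.816, 0.142, 90.0, 0], [0.019, -0.816, 0.142, 90, 0], [0.019, -0.816, 0.142, 90, 0]]
```

>>> {"name": "carry_out", "arguments": {
  "series": [
    [-0.057,-0.023,-0.001,5.0,0],
    [-0.111,-0.055,-0.002,10.0,0],
    [-0.159,-0.093,0.0,15.0,0],
    [-0.202,-0.137,0.003,20.0,0],
    [-0.237,-0.188,0.008,25.0,0],
    [-0.266,-0.242,0.015,30.0,0],
    [-0.286,-0.3,0.023,35.0,0],
    [-0.297,-0.36,0.032,40.0,0],
    [-0.3,-0.421,0.042,45.0,0],
    [-0.294,-0.481,0.053,50.0,0],
    [-0.28,-0.54,0.064,55.0,0],
    [-0.257,-0.596,0.076,60.0,0],
    [-0.226,-0.648,0.088,65.0,0],
    [-0.188,-0.695,0.1,70.0,0],
    [-0.144,-0.736,0.112,75.0,0],
    [-0.093,-0.771,0.123,80.0,0],
    [-0.039,-0.797,0.133,85.0,0],
    [0.019,-0.816,0.142,90.0,0],
    [0.019,-0.816,0.142,90,0],
    [0.019,-0.816,0.142,90,0]
  ]
}}

```text
t: 16.35
eef_pos: [-399.8, -162.2, 839.0]
tcp_rot: [-3.041, 0.166, 0.144]
ft_force: [0.0, -0.5, -0.1]
opening: 0.001
grip_force: 0.0
```

```bash
cat > st.py <<'E'
from h import *
from fk import show,fk,P
s=env.state(); print(show(s["joints"])); print(s["t"],s["eef_pos"].round(1),s["ft_force"].round(1))
E
cat >> h.py <<'E'
def out(dr,dz,n,extra=4,g=0):
    "rows: move radially by dr and up dz in world"
    s=env.state(); M=R.from_euler("xyz",s["tcp_rot"]).as_matrix(); c=s["eef_pos"]; u=np.array([c[0],c[1],0])/np.hypot(c[0],c[1]); d=M.T@(u*dr+[0,0,dz])/1000
    print([[round(float(v),3) for v in d*k]+[0,g] for k in [i/n for i in range(1,n+1)]+[1]*extra])
E
python3 -W ignore - <<'E'
exec(open("st.py").read()); out(100,300,6)
E
```

```text
([-2.89, 0.04, 1.09, -0.12, 1.86, -1.5], [-400.0, -162.0, 836.0], 'toolz', [-0.18, 0.08, -0.98], 'tilt', np.float64(11.1), 'az', np.float64(157.0))
16.35 [-399.8 -162.2  839. ] [ 0.  -0.5 -0.1]
[[-0.024, -0.001, -0.047, 0, 0], [-0.048, -0.001, -0.094, 0, 0], [-0.073, -0.002, -0.14, 0, 0], [-0.097, -0.003, -0.187, 0, 0], [-0.121, -0.004, -0.234, 0, 0], [-0.145, -0.004, -0.281, 0, 0], [-0.145, -0.004, -0.281, 0, 0], [-0.145, -0.004, -0.281, 0, 0], [-0.145, -0.004, -0.281, 0, 0], [-0.145, -0.004, -0.281, 0, 0]]
```

>>> {"name": "carry_out", "arguments": {
  "series": [
    [-0.024,-0.001,-0.047,0,0],
    [-0.048,-0.001,-0.094,0,0],
    [-0.073,-0.002,-0.14,0,0],
    [-0.097,-0.003,-0.187,0,0],
    [-0.121,-0.004,-0.234,0,0],
    [-0.145,-0.004,-0.281,0,0],
    [-0.145,-0.004,-0.281,0,0],
    [-0.145,-0.004,-0.281,0,0],
    [-0.145,-0.004,-0.281,0,0]
  ]
}}

```text
t: 17.48
eef_pos: [-293.4, -106.9, 1060.9]
tcp_rot: [-2.946, -0.224, 0.176]
ft_force: [0.5, 0.7, -0.5]
opening: 0.005
grip_force: 0.0
```

```bash
python3 -W ignore - <<'E'
exec(open("st.py").read()); out(50,120,2)
E
```

```text
([-2.95, 0.27, 0.05, -1.13, 2.93, -2.68], [-314.0, -99.0, 1054.0], 'toolz', [0.18, 0.23, -0.96], 'tilt', np.float64(17.0), 'az', np.float64(52.0))
17.475 [-293.4 -106.9 1060.9] [ 0.5  0.7 -0.5]
[[-0.011, -0.008, -0.064, 0, 0], [-0.021, -0.016, -0.127, 0, 0], [-0.021, -0.016, -0.127, 0, 0], [-0.021, -0.016, -0.127, 0, 0], [-0.021, -0.016, -0.127, 0, 0], [-0.021, -0.016, -0.127, 0, 0]]
```

```bash
cat > sim.py <<'E'
from fk import *
import fk as F
from h import env
s=env.state()
print(s["joints"].round(5).tolist(),s["eef_pos"].round(2).tolist(),s["tcp_rot"].round(5).tolist())
def run(q,pts,rot,lam=.1,per=40):
    for x in pts: q=dls(q,np.array(x,float),rot,lam,per)
    return q
E
python3 -W ignore - <<'E'
from sim import *
S.append((s["joints"],s["eef_pos"],s["tcp_rot"]))
P=F.P=least_squares(res,F.P,args=(S,)).x; print(P.round(2).tolist(), [np.abs(fk(q,P)[0]-x).max().round(1) for q,x,_ in S])
pol=lambda a,r,z:[r*np.cos(np.radians(a)),r*np.sin(np.radians(a)),z]
q0=s["joints"]; rot=R.from_euler("xyz",s["tcp_rot"])
pts=[pol(-158,312+k*200,1060-k*330) for k in np.linspace(.1,1,10)]
q1=run(q0,pts,rot); print(show(q1))
for r1,z1 in((850,730),(900,600),(950,730),(1000,600)):
  for lam in(.05,.1,.2):
    q2=run(q1,[pol(-158,512+k*(r1-512),730+k*(z1-730)) for k in np.linspace(.1,1,10)],rot,lam); print(r1,z1,lam,show(q2))
E
```

```text
[-2.95369, 0.27019, 0.04812, -1.13219, 2.92754, -2.68263] [-293.39, -106.86, 1060.88] [-2.94551, -0.22405, 0.17641]
[0.08, 196.14, 586.48, 42.92, 411.01, 81.01, 65.8, 0.04] [np.float64(0.1), np.float64(0.2), np.float64(0.1), np.float64(0.1), np.float64(0.1), np.float64(0.1)]
([-2.86, 0.2, 1.18, -0.19, 2.0, -1.55], [-475.0, -192.0, 730.0], 'toolz', [0.18, 0.23, -0.96], 'tilt', np.float64(17.0), 'az', np.float64(52.0))
850 730 0.05 ([-2.82, 1.09, 0.05, -0.42, 2.73, -1.82], [-796.0, -319.0, 544.0], 'toolz', [0.59, 0.37, -0.71], 'tilt', np.float64(44.4), 'az', np.float64(32.0))
850 730 0.1 ([-2.82, 0.97, 0.05, -0.3, 2.55, -1.68], [-765.0, -307.0, 633.0], 'toolz', [0.36, 0.29, -0.89], 'tilt', np.float64(27.4), 'az', np.float64(39.0))
850 730 0.2 ([-2.82, 0.92, 0.05, -0.26, 2.46, -1.64], [-747.0, -301.0, 676.0], 'toolz', [0.23, 0.25, -0.94], 'tilt', np.float64(19.7), 'az', np.float64(47.0))
900 600 0.05 ([-2.82, 1.15, 0.05, -0.27, 2.5, -1.65], [-828.0, -333.0, 475.0], 'toolz', [0.46, 0.32, -0.83], 'tilt', np.float64(34.2), 'az', np.float64(35.0))
900 600 0.1 ([-2.82, 1.07, 0.05, -0.24, 2.3
[... 529 characters left out ...]
5, -0.75], 'tilt', np.float64(41.1), 'az', np.float64(33.0))
950 730 0.2 ([-2.82, 0.99, 0.05, -0.26, 2.46, -1.64], [-779.0, -312.0, 614.0], 'toolz', [0.29, 0.27, -0.92], 'tilt', np.float64(23.3), 'az', np.float64(43.0))
1000 600 0.05 ([-2.81, 1.39, 0.05, -0.55, 2.83, -1.95], [-851.0, -344.0, 278.0], 'toolz', [0.81, 0.44, -0.38], 'tilt', np.float64(67.8), 'az', np.float64(29.0))
1000 600 0.1 ([-2.82, 1.21, 0.05, -0.28, 2.51, -1.65], [-841.0, -338.0, 426.0], 'toolz', [0.51, 0.34, -0.79], 'tilt', np.float64(37.9), 'az', np.float64(34.0))
1000 600 0.2 ([-2.82, 1.11, 0.05, -0.22, 2.33, -1.58], [-827.0, -333.0, 510.0], 'toolz', [0.28, 0.26, -0.92], 'tilt', np.float64(22.4), 'az', np.float64(44.0))
```

```bash
cat >> fk.py <<'E'
P=np.array([0.08,196.14,586.48,42.92,411.01,81.01,65.8,0.04])
E
python3 - <<'E'
from h import *
arc(-160,-160,330,510,1030,740,8,0,2)
E
```

```text
[[-0.054, 0.018, 0.054, 0.0, 0], [-0.083, 0.027, 0.083, 0.0, 0], [-0.113, 0.037, 0.112, 0.0, 0], [-0.143, 0.047, 0.141, 0.0, 0], [-0.172, 0.057, 0.171, 0.0, 0], [-0.202, 0.066, 0.2, 0.0, 0], [-0.232, 0.076, 0.229, 0.0, 0], [-0.261, 0.086, 0.258, 0.0, 0], [-0.261, 0.086, 0.258, 0, 0], [-0.261, 0.086, 0.258, 0, 0]]
```

>>> {"name": "carry_out", "arguments": {
  "series": [
    [-0.03,0.01,0.03,0,0],
    [-0.083,0.027,0.083,0.0,0],
    [-0.113,0.037,0.112,0.0,0],
    [-0.143,0.047,0.141,0.0,0],
    [-0.172,0.057,0.171,0.0,0],
    [-0.202,0.066,0.2,0.0,0],
    [-0.232,0.076,0.229,0.0,0],
    [-0.261,0.086,0.258,0.0,0],
    [-0.261,0.086,0.258,0,0],
    [-0.261,0.086,0.258,0,0]
  ]
}}

```text
t: 18.73
eef_pos: [-479.9, -174.1, 739.5]
tcp_rot: [-2.946, -0.227, 0.176]
ft_force: [0.6, -0.9, 1.0]
opening: 0.005
grip_force: 0.0
```

```bash
python3 -W ignore - <<'E'
exec(open("st.py").read()); print(s["tcp_rot"])
c=s["eef_pos"]; a=np.degrees(np.arctan2(c[1],c[0])); r=np.hypot(*c[:2]); print(a,r)
arc(a,-169,r,890,c[2],720,7,0,2)
E
```

```text
([-2.89, 0.2, 1.16, -0.2, 2.02, -1.59], [-480.0, -174.0, 740.0], 'toolz', [0.18, 0.23, -0.96], 'tilt', np.float64(17.1), 'az', np.float64(51.0))
18.725 [-479.9 -174.1  739.5] [ 0.6 -0.9  1. ]
[-2.9456557  -0.22722656  0.17551146]
-160.06342066393705 510.44920686162686
[[-0.055, -0.005, -0.009, 0.0, 0], [-0.109, -0.012, -0.018, 0.0, 0], [-0.164, -0.022, -0.026, 0.0, 0], [-0.219, -0.034, -0.033, 0.0, 0], [-0.273, -0.049, -0.04, 0.0, 0], [-0.327, -0.066, -0.047, 0.0, 0], [-0.381, -0.085, -0.053, 0.0, 0], [-0.381, -0.085, -0.053, 0, 0], [-0.381, -0.085, -0.053, 0, 0]]
```

>>> {"name": "carry_out", "arguments": {
  "series": [
    [-0.055,-0.005,-0.009,0.0,0],
    [-0.109,-0.012,-0.018,0.0,0],
    [-0.164,-0.022,-0.026,0.0,0],
    [-0.219,-0.034,-0.033,0.0,0],
    [-0.273,-0.049,-0.04,0.0,0],
    [-0.327,-0.066,-0.047,0.0,0],
    [-0.381,-0.085,-0.053,0.0,0]
  ]
}}

```text
t: 19.6
eef_pos: [-793.1, -160.3, 680.1]
tcp_rot: [-2.944, -0.211, 0.179]
ft_force: [-0.1, -0.1, -0.9]
opening: 0.005
grip_force: 0.0
```

```bash
python3 -W ignore st.py
```

```text
([-3.0, 0.91, 0.05, -0.3, 2.36, -1.83], [-793.0, -160.0, 680.0], 'toolz', [0.17, 0.23, -0.96], 'tilt', np.float64(16.5), 'az', np.float64(54.0))
19.6 [-793.1 -160.3  680.1] [-0.1 -0.1 -0.9]
```

```bash
python3 -W ignore - <<'E'
from h import *
s=env.state();M=R.from_euler("xyz",s["tcp_rot"]).as_matrix()
u=np.array([-.98,-.19,0]); print((M.T@(u*.3+[0,0,.15])).round(3), (M.T@(u*.0+[0,0,.3])).round(3))
E
```

```text
[-0.261 -0.038 -0.206] [ 0.063 -0.058 -0.288]
```

>>> {"name": "carry_out", "arguments": {
  "series": [
    [-0.06,-0.01,-0.05,0,0],
    [-0.12,-0.02,-0.1,0,0],
    [-0.18,-0.03,-0.15,0,0],
    [-0.26,-0.04,-0.2,0,0],
    [-0.26,-0.04,-0.2,0,0],
    [-0.26,-0.04,-0.2,0,0]
  ]
}}

```text
t: 20.35
eef_pos: [-800.6, -158.6, 674.0]
tcp_rot: [-2.94, -0.174, 0.185]
ft_force: [0.5, 1.0, 1.1]
opening: 0.004
grip_force: 0.0
```

```bash
python3 -W ignore st.py
```

```text
([-3.01, 0.92, 0.05, -0.29, 2.32, -1.82], [-800.0, -159.0, 674.0], 'toolz', [0.13, 0.23, -0.96], 'tilt', np.float64(15.2), 'az', np.float64(60.0))
20.35 [-800.6 -158.6  674. ] [0.5 1.  1.1]
```

```bash
python3 -W ignore - <<'E'
from h import *
arc(-168.8,-168,816,620,674,650,4,0,2)
s=env.state();M=R.from_euler("xyz",s["tcp_rot"]).as_matrix()
u=np.array([-.98,-.2,0]); print((M.T@(u*.1+[0,0,.35])).round(3))
E
```

```text
[[0.047, 0.005, 0.014, 0.0, 0], [0.095, 0.01, 0.027, 0.0, 0], [0.142, 0.014, 0.041, 0.0, 0], [0.189, 0.018, 0.055, 0.0, 0], [0.189, 0.018, 0.055, 0, 0], [0.189, 0.018, 0.055, 0, 0]]
[-0.038 -0.071 -0.355]
```

>>> {"name": "carry_out", "arguments": {
  "series": [
    [0.047,0.005,0.014,0.0,0],
    [0.095,0.01,0.027,0.0,0],
    [0.142,0.014,0.041,0.0,0],
    [0.189,0.018,0.055,0.0,0],
    [0.189,0.018,0.055,0,0]
  ]
}}

```text
t: 20.98
eef_pos: [-603.6, -128.7, 651.7]
tcp_rot: [-2.94, -0.172, 0.185]
ft_force: [-0.9, 0.6, 0.7]
opening: 0.005
grip_force: 0.0
```

>>> {"name": "carry_out", "arguments": {
  "series": [
    [-0.006,-0.012,-0.06,0,0],
    [-0.012,-0.024,-0.12,0,0],
    [-0.018,-0.036,-0.18,0,0],
    [-0.025,-0.048,-0.24,0,0],
    [-0.032,-0.06,-0.3,0,0],
    [-0.038,-0.071,-0.355,0,0],
    [-0.038,-0.071,-0.355,0,0]
  ]
}}

```text
t: 21.85
eef_pos: [-615.6, -130.4, 883.8]
tcp_rot: [-2.934, -0.149, 0.189]
ft_force: [0.5, -0.1, 0.3]
opening: 0.002
grip_force: 0.0
```

```bash
python3 -W ignore st.py
```

```text
([-3.01, 0.63, 0.05, -0.4, 2.56, -1.97], [-615.0, -131.0, 884.0], 'toolz', [0.1, 0.23, -0.97], 'tilt', np.float64(14.6), 'az', np.float64(66.0))
21.85 [-615.6 -130.4  883.8] [ 0.5 -0.1  0.3]
```

```bash
python3 -W ignore - <<'E'
from fk import *
rot=R.from_euler("xyz",[-2.944,-.211,.179]); x=np.array([-793.1,-160.3,680.1])+rot.apply([-260,-40,-200])
for w in(300,500,800): print(w,show(ik([-3,.91,.05,-.3,2.36,-1.83],x,rot,w)))
print("actual toolz .13,.23,-.96 pos -800,-159,674")
# plan: front
rot=R.from_euler("xyz",[-2.934,-.149,.189])
for az,el,w in((-5,55,500),(-5,40,500),(-15,55,500),(-5,55,800)):
    a,e=np.radians([az,el]); d=np.array([np.cos(e)*np.cos(a),np.cos(e)*np.sin(a),np.sin(e)])
    x0=np.array([450*np.cos(a),450*np.sin(a),850]); ro=rot
    q=ik([np.radians(az)-.13,.2,1.0,0,1.95,1],x0,ro,w); print("start",az,el,w,show(q))
    for i in range(6):
        x0,ro=fk(q,P); q=ik(q,x0+1200*d,ro,w); print(i,show(q))
E
```

```text
300 ([-3.01, 0.94, 0.05, -0.26, 2.09, -1.81], [-828.0, -158.0, 657.0], 'toolz', [-0.07, 0.22, -0.97], 'tilt', np.float64(13.3), 'az', np.float64(109.0))
500 ([-3.01, 0.94, 0.05, -0.28, 2.25, -1.81], [-819.0, -157.0, 652.0], 'toolz', [0.09, 0.23, -0.97], 'tilt', np.float64(14.1), 'az', np.float64(69.0))
800 ([-3.01, 0.94, 0.05, -0.28, 2.3, -1.82], [-816.0, -156.0, 651.0], 'toolz', [0.14, 0.23, -0.96], 'tilt', np.float64(15.5), 'az', np.float64(59.0))
actual toolz .13,.23,-.96 pos -800,-159,674
start -5 55 500 ([-0.28, 0.09, 1.01, 0.28, 1.99, 1.21], [448.0, -39.0, 850.0], 'toolz', [0.1, 0.23, -0.97], 'tilt', np.float64(14.6), 'az', np.float64(66.0))
0 ([-0.23, 0.51, 0.05, 0.45, 2.21, 1.5], [571.0, -37.0, 962.0], 'toolz', [0.37, 0.27, -0.89], 'tilt', np.float64(27.1), 'az', np.float64(36.0))
1 ([-0.22, 0.52, 0.05, 0.46, 1.83, 1.51], [608.0, -32.0, 971.0], 'toolz', [0.67, 0.29, -0.68], 'tilt', np.float64(47.1), 'az', np.float64(24.0))
2 ([-0.21, 0.53, 0.05, 0.48, 1.44, 1.51], [634.0, -30.0, 989.0], 'toolz', [0.88, 0.28, -0.38], 'tilt', np.float64(67.8), 'az', np.float64(17.0))
3 ([-0.2, 
[... 2796 characters left out ...]
 0.43, 2.25, 1.5], [582.0, -33.0, 950.0], 'toolz', [0.31, 0.26, -0.91], 'tilt', np.float64(24.0), 'az', np.float64(40.0))
2 ([-0.21, 0.53, 0.05, 0.44, 2.11, 1.51], [597.0, -30.0, 951.0], 'toolz', [0.43, 0.28, -0.86], 'tilt', np.float64(30.7), 'az', np.float64(33.0))
3 ([-0.21, 0.54, 0.05, 0.44, 1.97, 1.51], [610.0, -28.0, 955.0], 'toolz', [0.55, 0.29, -0.79], 'tilt', np.float64(38.3), 'az', np.float64(28.0))
4 ([-0.21, 0.54, 0.05, 0.45, 1.82, 1.51], [621.0, -28.0, 961.0], 'toolz', [0.66, 0.29, -0.69], 'tilt', np.float64(46.3), 'az', np.float64(24.0))
5 ([-0.2, 0.54, 0.05, 0.46, 1.67, 1.51], [630.0, -27.0, 969.0], 'toolz', [0.76, 0.29, -0.58], 'tilt', np.float64(54.6), 'az', np.float64(21.0))
```

```bash
python3 -W ignore - <<'E'
from h import *
arc(-168,-12,600,450,870,850,19,0,1)
E
```

```text
[[0.042, 0.087, 0.004, 0.0, 0], [0.069, 0.166, -0.008, 0.0, 0], [0.107, 0.24, -0.017, 0.0, 0], [0.154, 0.307, -0.023, 0.0, 0], [0.209, 0.367, -0.026, 0.0, 0], [0.271, 0.417, -0.026, 0.0, 0], [0.339, 0.458, -0.023, 0.0, 0], [0.41, 0.488, -0.017, 0.0, 0], [0.484, 0.508, -0.009, 0.0, 0], [0.558, 0.516, 0.002, 0.0, 0], [0.632, 0.515, 0.014, 0.0, 0], [0.702, 0.502, 0.029, 0.0, 0], [0.769, 0.48, 0.045, 0.0, 0], [0.831, 0.449, 0.062, 0.0, 0], [0.886, 0.411, 0.08, 0.0, 0], [0.934, 0.365, 0.098, 0.0, 0], [0.974, 0.313, 0.116, 0.0, 0], [1.005, 0.257, 0.134, 0.0, 0], [1.027, 0.197, 0.151, 0.0, 0], [1.027, 0.197, 0.151, 0, 0]]
```

```bash
python3 -W ignore - <<'E'
from h import *
a0,r0,z0=-168,629,884
s=env.state(); M=R.from_euler("xyz",s["tcp_rot"]).as_matrix(); c=s["eef_pos"]; rows=[]
w=[(-166,590,880),(-163,550,875),(-160,510,870),(-156,470,865),(-150,430,860)]+[(-150+8.2*i,410,855) for i in range(1,16)]
for a,r,z in w:
    a=np.radians(a); rows.append([round(float(v),3) for v in M.T@(np.array([r*np.cos(a),r*np.sin(a),z])-c)/1000]+[0,0])
print(rows)
E
```

```text
[[0.039, 0.022, 0.005, 0, 0], [0.08, 0.05, 0.011, 0, 0], [0.122, 0.074, 0.017, 0, 0], [0.167, 0.102, 0.024, 0, 0], [0.217, 0.138, 0.029, 0, 0], [0.258, 0.186, 0.03, 0, 0], [0.288, 0.236, 0.024, 0, 0], [0.325, 0.281, 0.02, 0, 0], [0.368, 0.321, 0.018, 0, 0], [0.416, 0.355, 0.019, 0, 0], [0.468, 0.381, 0.021, 0, 0], [0.524, 0.4, 0.026, 0, 0], [0.581, 0.411, 0.032, 0, 0], [0.639, 0.414, 0.04, 0, 0], [0.697, 0.409, 0.05, 0, 0], [0.752, 0.396, 0.062, 0, 0], [0.806, 0.374, 0.074, 0, 0], [0.855, 0.346, 0.088, 0, 0], [0.899, 0.31, 0.102, 0, 0], [0.938, 0.269, 0.117, 0, 0]]
```

>>> {"name": "carry_out", "arguments": {
  "series": [
    [0.039,0.022,0.005,0,0],
    [0.08,0.05,0.011,0,0],
    [0.122,0.074,0.017,0,0],
    [0.167,0.102,0.024,0,0],
    [0.217,0.138,0.029,0,0],
    [0.258,0.186,0.03,0,0],
    [0.288,0.236,0.024,0,0],
    [0.325,0.281,0.02,0,0],
    [0.368,0.321,0.018,0,0],
    [0.416,0.355,0.019,0,0],
    [0.468,0.381,0.021,0,0],
    [0.524,0.4,0.026,0,0],
    [0.581,0.411,0.032,0,0],
    [0.639,0.414,0.04,0,0],
    [0.697,0.409,0.05,0,0],
    [0.752,0.396,0.062,0,0],
    [0.806,0.374,0.074,0,0],
    [0.855,0.346,0.088,0,0],
    [0.899,0.31,0.102,0,0],
    [0.938,0.269,0.117,0,0]
  ]
}}

```text
t: 24.35
eef_pos: [363.0, -183.9, 859.2]
tcp_rot: [-2.939, -0.158, 0.189]
ft_force: [1.1, -1.8, 0.0]
opening: 0.004
grip_force: 0.0
```

```bash
python3 -W ignore - <<'E'
exec(open("st.py").read())
M=R.from_euler("xyz",s["tcp_rot"]).as_matrix(); a,e=np.radians([-15,55]); d=np.array([np.cos(e)*np.cos(a),np.cos(e)*np.sin(a),np.sin(e)])
print(M.T@d)
E
```

```text
([-0.68, 0.03, 1.05, 0.29, 2.1, 0.83], [363.0, -184.0, 859.0], 'toolz', [0.11, 0.23, -0.97], 'tilt', np.float64(14.7), 'az', np.float64(63.0))
24.35 [ 363.  -183.9  859.2] [ 1.1 -1.8  0. ]
[ 0.63859604  0.09803148 -0.76327251]
```

>>> {"name": "carry_out", "arguments": {
  "series": [
    [0.64,0.1,-0.76,0,0],
    [0.64,0.1,-0.76,0,0],
    [0.64,0.1,-0.76,0,0],
    [0.64,0.1,-0.76,0,0],
    [0.64,0.1,-0.76,0,0],
    [0.64,0.1,-0.76,0,0],
    [0.64,0.1,-0.76,0,0],
    [0.64,0.1,-0.76,0,0],
    [0.64,0.1,-0.76,0,0],
    [0.64,0.1,-0.76,0,0]
  ]
}}

```text
t: 25.6
eef_pos: [471.9, -191.3, 979.3]
tcp_rot: [-2.939, -0.177, 0.184]
ft_force: [-0.6, -0.2, -0.1]
opening: 0.004
grip_force: 0.0
```

```bash
python3 -W ignore - <<'E'
exec(open("st.py").read())
M=R.from_euler("xyz",s["tcp_rot"]).as_matrix()
for el in(40,55):
    a,e=np.radians([-15,el]); d=np.array([np.cos(e)*np.cos(a),np.cos(e)*np.sin(a),np.sin(e)])
    print(M.T@d)
E
```

```text
([-0.56, 0.46, 0.05, 0.52, 2.58, 1.26], [472.0, -191.0, 979.0], 'toolz', [0.13, 0.23, -0.96], 'tilt', np.float64(15.4), 'az', np.float64(60.0))
25.6 [ 471.9 -191.3  979.3] [-0.6 -0.2 -0.1]
[ 0.79339142  0.22090311 -0.56721413]
[ 0.65346928  0.09854198 -0.75051141]
```

```bash
python3 -W ignore - <<'E'
from h import *
s=env.state(); M=R.from_euler("xyz",s["tcp_rot"]).as_matrix(); c=s["eef_pos"]; rows=[]
for a,r,z in [(-27,500,930),(-33,530,880),(-38,570,820),(-42,620,770),(-45,670,720),(-45,720,690),(-45,770,670),(-45,820,670),(-45,880,670)]:
    a=np.radians(a); rows.append([round(float(v),3) for v in M.T@(np.array([r*np.cos(a),r*np.sin(a),z])-c)/1000]+[0,0])
print(rows)
a=np.radians(-45); print((M.T@np.array([np.cos(a),np.sin(a),0.2])*.3).round(3))
E
```

```text
[[-0.041, 0.038, 0.036, 0, 0], [-0.062, 0.107, 0.07, 0, 0], [-0.079, 0.179, 0.114, 0, 0], [-0.088, 0.253, 0.149, 0, 0], [-0.095, 0.322, 0.186, 0, 0], [-0.072, 0.369, 0.211, 0, 0], [-0.048, 0.415, 0.227, 0, 0], [-0.02, 0.456, 0.223, 0, 0], [0.013, 0.506, 0.219, 0, 0]]
[ 0.178  0.236 -0.078]
```

>>> {"name": "carry_out", "arguments": {
  "series": [
    [-0.041,0.038,0.036,0,0],
    [-0.062,0.107,0.07,0,0],
    [-0.079,0.179,0.114,0,0],
    [-0.088,0.253,0.149,0,0],
    [-0.095,0.322,0.186,0,0],
    [-0.072,0.369,0.211,0,0],
    [-0.048,0.415,0.227,0,0],
    [-0.02,0.456,0.223,0,0],
    [0.013,0.506,0.219,0,0]
  ]
}}

```text
t: 26.72
eef_pos: [567.6, -560.1, 688.7]
tcp_rot: [-2.934, -0.176, 0.181]
ft_force: [0.1, -0.0, 1.6]
opening: 0.004
grip_force: 0.0
```

>>> {"name": "carry_out", "arguments": {
  "series": [
    [0.178,0.236,-0.078,0,0],
    [0.178,0.236,-0.078,0,0]
  ]
}}

```text
t: 26.98
eef_pos: [594.6, -586.7, 659.9]
tcp_rot: [-2.949, -0.193, 0.176]
ft_force: [1.4, -1.2, -0.9]
opening: 0.002
grip_force: 0.0
```

>>> {"name": "carry_out", "arguments": {
  "series": [
    [0.178,0.236,-0.078,0,0],
    [0.178,0.236,-0.078,0,0],
    [0.178,0.236,-0.078,0,0],
    [0.178,0.236,-0.078,0,0]
  ]
}}

```text
t: 27.48
eef_pos: [611.2, -604.2, 627.5]
tcp_rot: [-2.986, -0.223, 0.175]
ft_force: [0.0, 0.5, -0.3]
opening: -0.001
grip_force: 0.0
```

```bash
python3 -W ignore st.py
```

```text
([-0.88, 0.97, 0.05, 0.32, 2.13, 0.67], [611.0, -604.0, 628.0], 'toolz', [0.19, 0.19, -0.96], 'tilt', np.float64(15.5), 'az', np.float64(45.0))
27.475 [ 611.2 -604.2  627.5] [ 0.   0.5 -0.3]
```

>>> {"name": "carry_out", "arguments": {
  "series": [
    [0.6,0.8,-0.4,0,0],
    [0.6,0.8,-0.4,0,0],
    [0.6,0.8,-0.4,0,0],
    [0.6,0.8,-0.4,0,0],
    [0.6,0.8,-0.4,0,0],
    [0.6,0.8,-0.4,0,0],
    [0.6,0.8,-0.4,0,0],
    [0.6,0.8,-0.4,0,0],
    [0.6,0.8,-0.4,0,0],
    [0.6,0.8,-0.4,0,0]
  ]
}}

```text
t: 28.72
eef_pos: [614.4, -633.4, 591.0]
tcp_rot: [-3.011, -0.245, 0.171]
ft_force: [0.2, -0.4, -0.1]
opening: 0.003
grip_force: 0.0
```

```bash
python3 -W ignore st.py
```

```text
([-0.9, 1.01, 0.05, 0.31, 2.06, 0.63], [614.0, -633.0, 591.0], 'toolz', [0.21, 0.17, -0.96], 'tilt', np.float64(15.9), 'az', np.float64(38.0))
28.725 [ 614.4 -633.4  591. ] [ 0.2 -0.4 -0.1]
```

>>> {"name": "carry_out", "arguments": {
  "series": [
    [0.178,0.236,-0.1,0,0],
    [0.178,0.236,-0.1,0,0],
    [0.178,0.236,-0.1,0,0],
    [0.178,0.236,-0.1,0,0]
  ]
}}

```text
t: 29.22
eef_pos: [618.5, -642.8, 578.2]
tcp_rot: [-3.038, -0.268, 0.168]
ft_force: [-0.6, -0.1, 0.7]
opening: 0.004
grip_force: 0.0
```

>>> {"name": "carry_out", "arguments": {
  "series": [
    [0.178,0.236,-0.1,0,0],
    [0.178,0.236,-0.1,0,0],
    [0.178,0.236,-0.1,0,0],
    [0.178,0.236,-0.1,0,0]
  ]
}}

```text
t: 29.72
eef_pos: [619.4, -650.4, 572.4]
tcp_rot: [-3.067, -0.291, 0.166]
ft_force: [0.7, -0.0, 0.3]
opening: 0.008
grip_force: 0.0
```

>>> {"name": "carry_out", "arguments": {
  "series": [
    [0.178,0.236,-0.1,0,0],
    [0.178,0.236,-0.1,0,0],
    [0.178,0.236,-0.1,0,0],
    [0.178,0.236,-0.1,0,0]
  ]
}}

```text
t: 30.22
eef_pos: [617.7, -656.5, 572.2]
tcp_rot: [-3.095, -0.315, 0.165]
ft_force: [-0.5, 0.2, 0.1]
opening: 0.006
grip_force: 0.0
```

>>> {"name": "carry_out", "arguments": {
  "series": [
    [0.178,0.236,-0.1,0,0],
    [0.178,0.236,-0.1,0,0],
    [0.178,0.236,-0.1,0,0],
    [0.178,0.236,-0.1,0,0]
  ]
}}

```text
t: 30.72
eef_pos: [613.7, -661.2, 576.9]
tcp_rot: [-3.125, -0.338, 0.164]
ft_force: [-0.4, 0.1, 1.0]
opening: 0.003
grip_force: 0.0
```

```bash
python3 -W ignore st.py
```

```text
([-0.92, 1.03, 0.05, 0.32, 1.9, 0.61], [613.0, -661.0, 577.0], 'toolz', [0.32, 0.07, -0.94], 'tilt', np.float64(19.4), 'az', np.float64(12.0))
30.725 [ 613.7 -661.2  576.9] [-0.4  0.1  1. ]
```

>>> {"name": "carry_out", "arguments": {
  "series": [
    [0.2,0.22,-0.08,0,0],
    [0.2,0.22,-0.08,0,0],
    [0.2,0.22,-0.08,0,0],
    [0.2,0.22,-0.08,0,0]
  ]
}}

```text
t: 31.22
eef_pos: [622.4, -655.4, 580.8]
tcp_rot: [3.129, -0.362, 0.164]
ft_force: [0.4, 0.4, 0.8]
opening: 0.006
grip_force: 0.0
```

>>> {"name": "carry_out", "arguments": {
  "series": [
    [0.2,0.22,-0.08,0,0],
    [0.2,0.22,-0.08,0,0],
    [0.2,0.22,-0.08,0,0],
    [0.2,0.22,-0.08,0,0]
  ]
}}

```text
t: 31.72
eef_pos: [626.5, -650.4, 589.1]
tcp_rot: [3.099, -0.387, 0.165]
ft_force: [-0.2, 0.6, -0.7]
opening: 0.005
grip_force: 0.0
```

>>> {"name": "carry_out", "arguments": {
  "series": [
    [0.2,0.22,-0.08,0,0],
    [0.2,0.22,-0.08,0,0],
    [0.2,0.22,-0.08,0,0],
    [0.2,0.22,-0.08,0,0]
  ]
}}

```text
t: 32.22
eef_pos: [627.4, -645.6, 601.0]
tcp_rot: [3.068, -0.412, 0.166]
ft_force: [0.2, -0.5, 0.1]
opening: 0.004
grip_force: 0.0
```

>>> {"name": "carry_out", "arguments": {
  "series": [
    [0.2,0.22,-0.08,0,0],
    [0.2,0.22,-0.08,0,0],
    [0.2,0.22,-0.08,0,0],
    [0.2,0.22,-0.08,0,0]
  ]
}}

```text
t: 32.72
eef_pos: [625.3, -641.1, 616.0]
tcp_rot: [3.038, -0.437, 0.169]
ft_force: [-0.1, -0.2, -0.3]
opening: 0.006
grip_force: 0.0
```

```bash
python3 -W ignore st.py; python3 -c "
from h import *
print(env.state()['tcp_rot'])"
```

```text
([-0.9, 0.99, 0.05, 0.33, 1.78, 0.65], [625.0, -641.0, 616.0], 'toolz', [0.43, -0.03, -0.9], 'tilt', np.float64(25.7), 'az', np.float64(-4.0))
32.725 [ 625.3 -641.1  616. ] [-0.1 -0.2 -0.3]
[ 3.03794097 -0.43677639  0.16877643]
```

```bash
cat >> h.py <<'E'
def tgt(bx,by,bz,back=0):
    "tip centre in box frame -> tool shift for current orientation"
    s=env.state(); M=R.from_euler("xyz",s["tcp_rot"]).as_matrix(); z=M[:,2]
    t=np.array([*wb(bx,by),bz])-(190+back)*z
    print("tcp",t.round(1),"shift",(M.T@(t-s["eef_pos"])/1000).round(4), "tip now (box)",tip())
def tip():
    s=env.state(); M=R.from_euler("xyz",s["tcp_rot"]).as_matrix(); p=s["eef_pos"]+190*M[:,2]
    return np.r_[np.c_[ex,ey].T@(p[:2]-O),p[2]].round(1)
E
python3 -W ignore - <<'E'
from h import *
from fk import *
s=env.state(); rot=R.from_euler("xyz",s["tcp_rot"]); M=rot.as_matrix()
B=np.c_[np.r_[ex,0],np.r_[ey,0],[0,0,1]]; print("tool axes in box",(B.T@M).round(3))
tgt(-95.9,-42,75,120); tgt(-95.9,-42,75)
t=np.array([*wb(-95.9,-42),75])-190*M[:,2]; print(show(ik(s["joints"],t,rot,500)))
E
```

```text
tool axes in box [[ 0.906 -0.015  0.424]
 [ 0.026 -0.995 -0.091]
 [ 0.423  0.094 -0.901]]
tcp [ 427.2 -129.9  354.4] shift [-0.2098 -0.554   0.1341] tip now (box) [ -21.7 -564.8  444.7]
tcp [ 479.1 -133.7  246.2] shift [-0.2098 -0.554   0.2541] tip now (box) [ -21.7 -564.8  444.7]
([-0.43, 0.54, 2.11, 1.11, 0.17, -0.08], [479.0, -134.0, 246.0], 'toolz', [0.43, -0.03, -0.9], 'tilt', np.float64(25.7), 'az', np.float64(-4.0))
```

```bash
python3 -W ignore - <<'E'
from h import *
from fk import *
s=env.state(); rot=R.from_euler("xyz",s["tcp_rot"]); M=rot.as_matrix()
q=s["joints"]; x0=s["eef_pos"]; seq=[]
T=lambda x,y,z,b=0: np.array([*wb(x,y),z])-(190+b)*M[:,2]
t1=T(-95.9,-42,75,120)
for k in np.linspace(0,1,9): seq.append(("go%.2f"%k,x0+(t1-x0)*k))
for b in(90,60,30,0): seq.append((f"in{b}",T(-95.9,-42,75,b)))
for y in(-32,-22,-12,-2,6): seq.append((f"y{y}",T(-95.9,y,75)))
for n,t in seq:
    q=ik(q,t,rot,500); a,b=fk(q,P); print(n,q.round(2),"err",np.abs(a-t).max().round(1),round((b.inv()*rot).magnitude(),3))
E
```

```text
go0.00 [-0.9   0.99  0.05  0.33  1.78  0.65] err 0.3 0.0
go0.12 [-0.88  0.73  0.68  0.32  1.42  0.55] err 0.0 0.0
go0.25 [-0.85  0.6   1.    0.33  1.22  0.52] err 0.0 0.0
go0.38 [-0.81  0.5   1.25  0.34  1.07  0.5 ] err 0.0 0.0
go0.50 [-0.77  0.43  1.47  0.36  0.92  0.49] err 0.0 0.0
go0.62 [-0.72  0.37  1.66  0.38  0.79  0.49] err 0.0 0.0
go0.75 [-0.65  0.32  1.83  0.4   0.65  0.49] err 0.0 0.0
go0.88 [-0.57  0.29  1.98  0.44  0.51  0.5 ] err 0.0 0.0
go1.00 [-0.47  0.28  2.12  0.5   0.36  0.52] err 0.0 0.0
in90 [-0.46  0.34  2.13  0.59  0.3   0.43] err 0.0 0.0
in60 [-0.45  0.41  2.12  0.71  0.25  0.31] err 0.0 0.0
in30 [-0.44  0.47  2.12  0.88  0.2   0.15] err 0.0 0.0
in0 [-0.43  0.54  2.11  1.11  0.17 -0.08] err 0.0 0.0
y-32 [-0.41  0.53  2.12  1.14  0.16 -0.09] err 0.0 0.0
y-22 [-0.39  0.53  2.13  1.17  0.15 -0.1 ] err 0.0 0.0
y-12 [-0.37  0.53  2.13  1.2   0.14 -0.11] err 0.0 0.0
y-2 [-0.35  0.52  2.14  1.23  0.13 -0.13] err 0.0 0.0
y6 [-0.34  0.52  2.15  1.26  0.12 -0.14] err 0.0 0.0
```

>>> {"name": "carry_out", "arguments": {
  "series": [
    [-0.021,-0.055,0.013,0,0],
    [-0.042,-0.11,0.027,0,0],
    [-0.063,-0.166,0.04,0,0],
    [-0.084,-0.222,0.054,0,0],
    [-0.105,-0.277,0.067,0,0],
    [-0.126,-0.332,0.08,0,0],
    [-0.147,-0.388,0.094,0,0],
    [-0.168,-0.443,0.107,0,0],
    [-0.189,-0.499,0.121,0,0],
    [-0.21,-0.554,0.134,0,0],
    [-0.21,-0.554,0.134,0,0],
    [-0.21,-0.554,0.134,0,0]
  ]
}}

```text
t: 34.22
eef_pos: [425.6, -127.7, 353.3]
tcp_rot: [3.04, -0.435, 0.17]
ft_force: [0.2, -0.0, 0.4]
opening: 0.002
grip_force: 0.0
```

```bash
python3 -W ignore - <<'E'
exec(open("st.py").read()); tgt(-95.9,-42,75); tgt(-95.9,-42,75,50)
p,W=cloud("scene"); cv2.imwrite("pics/s3.png",cv2.resize(p[130:310,250:450],None,fx=4,fy=3.3)[...,::-1])
E
```

```text
([-0.47, 0.28, 2.13, 0.5, 0.36, 0.52], [425.0, -128.0, 353.0], 'toolz', [0.43, -0.03, -0.9], 'tilt', np.float64(25.5), 'az', np.float64(-4.0))
34.225 [ 425.6 -127.7  353.3] [ 0.2 -0.   0.4]
tcp [ 479.5 -134.1  246.4] shift [0.0021 0.0033 0.1198] tip now (box) [-148.3  -28.1  181.9]
tcp [ 458.  -132.7  291.6] shift [0.0021 0.0033 0.0698] tip now (box) [-148.3  -28.1  181.9]
```

View pics/s3.png

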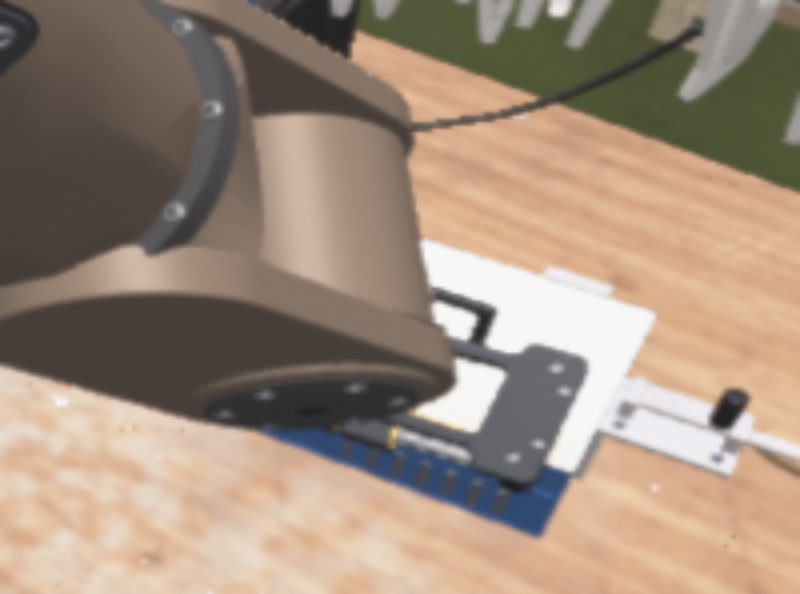

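The arm hides most of the view. The gripper body shows at (535,410), with its long side along the box front as planned, and the bolt is still drawn. Next I slide in under the nose.

>>> {"name": "carry_out", "arguments": {
  "series": [
    [0.002,0.003,0.03,0,0],
    [0.002,0.003,0.055,0,0],
    [0.002,0.003,0.075,0,0],
    [0.002,0.003,0.09,0,0],
    [0.002,0.003,0.1,0,0],
    [0.002,0.003,0.1,0,0]
  ]
}}

```text
t: 35.02
eef_pos: [463.3, -136.2, 258.9]
tcp_rot: [3.049, -0.415, 0.16]
ft_force: [-87.5, -27.4, -10.9]
opening: 0.004
grip_force: 39.8
```

```bash
python3 -W ignore - <<'E'
exec(open("st.py").read()); tgt(-95.9,-42,75)
E
```

```text
([-0.45, 0.5, 2.13, 0.92, 0.19, 0.1], [463.0, -136.0, 259.0], 'toolz', [0.41, -0.03, -0.91], 'tilt', np.float64(24.3), 'az', np.float64(-4.0))
35.025 [ 463.3 -136.2  258.9] [-87.5 -27.4 -10.9]
tcp [ 483.1 -134.5  248.1] shift [ 0.0138 -0.0002  0.0179] tip now (box) [-115.7  -40.9   85.8]
```

>>> {"name": "carry_out", "arguments": {
  "series": [
    [-0.01,0,-0.03,0,0],
    [-0.015,0,-0.06,0,0],
    [-0.015,0,-0.06,0,0]
  ]
}}

```text
t: 35.4
eef_pos: [433.4, -137.5, 314.7]
tcp_rot: [3.035, -0.44, 0.169]
ft_force: [-0.1, -0.4, -0.4]
opening: 0.004
grip_force: 0.0
```

```bash
python3 -W ignore - <<'E'
exec(open("st.py").read()); print(tip(), s["opening"])
for n in("scene","top"):
    p,W=cloud(n); a=p.astype(int); L=np.c_[((W[...,:2]-O)@np.c_[ex,ey]).reshape(-1,2),W[...,2].ravel()]; a=a.reshape(-1,3)
    white=(a.min(1)>150)
    m=white&(L[:,0]>-130)&(L[:,0]<60)&(abs(L[:,1])<118)&(L[:,2]>60)&(L[:,2]<190); q=L[m]
    for x0 in range(-125,60,20):
        k=(q[:,0]>=x0)&(q[:,0]<x0+20)
        if k.sum()>5: print(n,x0,k.sum(),np.percentile(q[k,2],[10,50,90]).round(0), np.percentile(q[k,1],[5,95]).round(0))
    red=(a[:,0]>130)&(a[:,1]<90)&(a[:,2]<90)&(L[:,0]>-130)&(L[:,0]<-60)&(abs(L[:,1])<50); print("red",L[red].round(1)[:12].tolist())
E
```

```text
([-0.48, 0.36, 2.15, 0.7, 0.27, 0.3], [433.0, -138.0, 315.0], 'toolz', [0.44, -0.03, -0.9], 'tilt', np.float64(25.9), 'az', np.float64(-4.0))
35.4 [ 433.4 -137.5  314.7] [-0.1 -0.4 -0.4]
[-141.1  -39.9  143.8] 0.00371495430365984
scene -125 39 [ 96. 100. 105.] [-76. -51.]
scene -105 159 [105. 112. 114.] [-79. -47.]
scene -85 108 [110. 112. 113.] [-78. -45.]
scene -65 45 [109. 111. 152.] [-75. -42.]
scene -45 184 [108. 109. 111.] [-114.  -44.]
scene -25 284 [107. 109. 111.] [-113.  -21.]
scene -5 308 [106. 108. 110.] [-113.  -12.]
scene 15 316 [105. 106. 109.] [-113.   -5.]
scene 35 295 [103. 104. 106.] [-112.    1.]
scene 55 81 [102. 103. 105.] [-113.    4.]
red []
top -105 410 [110. 114. 118.] [-105.  107.]
top -85 510 [110. 113. 117.] [-105.  106.]
top -65 359 [109. 112. 116.] [-109.  110.]
top -45 502 [107. 111. 114.] [-107.  105.]
top -25 494 [107. 111. 114.] [-104.  106.]
top -5 495 [106. 109. 113.] [-106.  105.]
top 15 493 [104. 108. 112.] [-105.  107.]
top 35 468 [102. 106. 110.] [-105.  106.]
top 55 124 [101. 105. 108.] [-106.  106.]
red []
```

```bash
python3 -W ignore - <<'E'
from h import *
from fk import *
s=env.state(); rot=R.from_euler("xyz",s["tcp_rot"]); M=rot.as_matrix()
z=np.r_[np.c_[ex,ey].T@M[:2,2],M[2,2]]; h=np.array([-60,0,151])+17*z
tgt(*h,90); tgt(*h,0)
q=s["joints"]
for back,tn in((60,0),(90,-45),(90,-90),(45,-90),(0,-90)):
    t=np.array([*wb(h[0],h[1]),h[2]])-(190+back)*M[:,2]; ro=rot*R.from_euler("z",tn,degrees=True); q=ik(q,t,ro,500); print(back,tn,q.round(2),np.abs(fk(q,P)[0]-t).max().round(2))
E
```

```text
tcp [476.8 -84.5 387.8] shift [ 0.0779 -0.0395 -0.0503] tip now (box) [-140.8  -39.3  142.1]
tcp [515.8 -87.4 306.8] shift [ 0.0779 -0.0395  0.0397] tip now (box) [-140.8  -39.3  142.1]
60 0 [-0.32  0.33  2.01  0.29  0.38  0.85] 0.0
90 -45 [-0.33  0.28  2.    0.26  0.44  0.1 ] 0.0
90 -90 [-0.33  0.28  2.    0.26  0.44 -0.69] 0.0
45 -90 [-0.32  0.36  2.01  0.31  0.35 -0.74] 0.0
0 -90 [-0.31  0.45  2.    0.39  0.27 -0.81] 0.0
```

>>> {"name": "carry_out", "arguments": {
  "series": [
    [0,0,-0.04,-10,0.35],
    [0.02,-0.01,-0.05,-20,0.35],
    [0.04,-0.02,-0.05,-30,0.35],
    [0.06,-0.03,-0.05,-40,0.35],
    [0.078,-0.04,-0.05,-50,0.35],
    [0.078,-0.04,-0.05,-60,0.35],
    [0.078,-0.04,-0.05,-70,0.35],
    [0.078,-0.04,-0.05,-80,0.35],
    [0.078,-0.04,-0.05,-90,0.35],
    [0.078,-0.04,-0.05,-90,0.35]
  ]
}}

```text
t: 36.75
eef_pos: [477.1, -83.4, 386.5]
tcp_rot: [2.703, 0.093, 1.695]
ft_force: [0.1, 0.4, 0.7]
opening: 0.35
grip_force: 0.0
```

```bash
python3 -W ignore - <<'E'
exec(open("st.py").read())
M=R.from_euler("xyz",s["tcp_rot"]).as_matrix(); B=np.c_[np.r_[ex,0],np.r_[ey,0],[0,0,1]]; print((B.T@M).round(3),s["opening"])
z=B.T@M[:,2]; h=np.array([-60,0,151])+17*z; tgt(*h)
_,W=cloud("top"); L=np.c_[((W[...,:2]-O)@np.c_[ex,ey]).reshape(-1,2),W[...,2].ravel()]
m=(abs(L[:,1])<110)&(abs(L[:,1])>55)&(L[:,0]>-90)&(L[:,0]<50)&(L[:,2]>95)&(L[:,2]<180); x,zz=L[m,0],L[m,2]
for _ in range(6): a=np.polyfit(x,zz,1); k=abs(np.polyval(a,x)-zz)<5; x,zz=x[k],zz[k]
print("lid",-a[0],len(x))
E
```

```text
([-0.33, 0.28, 2.0, 0.26, 0.44, -0.69], [477.0, -84.0, 386.0], 'toolz', [0.43, -0.03, -0.9], 'tilt', np.float64(25.6), 'az', np.float64(-4.0))
36.75 [477.1 -83.4 386.5] [0.1 0.4 0.7]
[[ 0.015  0.906  0.423]
 [ 0.996  0.025 -0.09 ]
 [-0.093  0.423 -0.902]] 0.34963506006036477
tcp [516.2 -87.8 307. ] shift [-0.0018  0.0007  0.0888] tip now (box) [-91.    8.2 215.2]
lid 0.05952189508441142 1460
```

>>> {"name": "carry_out", "arguments": {
  "series": [
    [-0.002,0.001,0.04,0,0.35],
    [-0.002,0.001,0.07,0,0.35],
    [-0.002,0.001,0.089,0,0.35],
    [-0.002,0.001,0.089,0,0.35],
    [-0.002,0.001,0.089,0,0],
    [-0.002,0.001,0.089,0,0],
    [-0.002,0.001,0.089,0,0],
    [-0.002,0.001,0.089,0,0]
  ]
}}

```text
t: 37.8
eef_pos: [515.3, -88.0, 308.1]
tcp_rot: [2.703, 0.094, 1.695]
ft_force: [-6.2, -2.5, 3.3]
opening: 0.097
grip_force: 29.9
```

```bash
python3 -W ignore - <<'E'
exec(open("st.py").read())
M=R.from_euler("xyz",s["tcp_rot"]).as_matrix(); B=np.c_[np.r_[ex,0],np.r_[ey,0],[0,0,1]]; T=B.T@M
print("grasp pt box",tip()-19*T[:,2],s["opening"],s["grip_force"])
for th in(.1,.15,.2,.25,.285):
    d=np.array([128*(np.cos(.06)-np.cos(th))+40*(np.sin(th)-np.sin(.06)),0,128*(np.sin(th)-np.sin(.06))+40*(np.cos(th)-np.cos(.06))]); print(th,(T.T@d/1000).round(4))
E
```

```text
([-0.31, 0.45, 2.0, 0.39, 0.27, -0.81], [515.0, -88.0, 308.0], 'toolz', [0.43, -0.03, -0.9], 'tilt', np.float64(25.7), 'az', np.float64(-4.0))
37.8 [515.3 -88.  308.1] [-6.2 -2.5  3.3]
grasp pt box [-6.17480465e+01 -6.71574875e-02  1.54023849e+02] 0.09711673142992341 29.9172905087471
0.1 [-0.0004  0.0039 -0.0036]
0.15 [-0.001  0.009 -0.008]
0.2 [-0.0015  0.0143 -0.012 ]
0.25 [-0.002   0.0198 -0.0158]
0.285 [-0.0023  0.0238 -0.0183]
```

>>> {"name": "carry_out", "arguments": {
  "series": [
    [0,0.0039,-0.0036,0,0],
    [-0.001,0.009,-0.008,0,0],
    [-0.0015,0.0143,-0.012,0,0],
    [-0.002,0.0198,-0.0158,0,0],
    [-0.002,0.0225,-0.0175,0,0],
    [-0.002,0.0238,-0.0183,0,0],
    [-0.002,0.0238,-0.0183,0,0]
  ]
}}

```text
t: 38.67
eef_pos: [528.1, -86.2, 334.1]
tcp_rot: [2.706, 0.093, 1.695]
ft_force: [-11.9, -9.0, 0.6]
opening: 0.097
grip_force: 29.9
```

>>> {"name": "carry_out", "arguments": {
  "series": [
    [0,0,0,0,0.2],
    [0,0,0,0,0.35],
    [0,0,0,0,0.35],
    [0,0,-0.04,0,0.35],
    [0,0,-0.09,0,0],
    [0,0,-0.1,0,0]
  ]
}}

```text
t: 39.42
eef_pos: [485.5, -82.3, 427.1]
tcp_rot: [2.699, 0.096, 1.695]
ft_force: [-0.3, -0.9, 0.0]
opening: 0.193
grip_force: 0.0
```

```bash
cat > lid.py <<'E'
from h import *
def lid():
    _,W=cloud("top"); L=np.c_[((W[...,:2]-O)@np.c_[ex,ey]).reshape(-1,2),W[...,2].ravel()]
    m=(abs(L[:,1])<110)&(abs(L[:,1])>55)&(L[:,0]>-90)&(L[:,0]<50)&(L[:,2]>95)&(L[:,2]<230); x,zz=L[m,0],L[m,2]
    for _ in range(6): a=np.polyfit(x,zz,1); k=abs(np.polyval(a,x)-zz)<6; x,zz=x[k],zz[k]
    th=np.arctan(-a[0]); print("lid",round(th,3),len(x),"nose",round(65-172*np.cos(th)-24*np.sin(th),1),round(102+172*np.sin(th)-24*np.cos(th),1))
E
python3 -W ignore - <<'E'
exec(open("st.py").read())
from lid import lid; lid(); print(tip())
# approach point: front-low after turn +90
M=R.from_euler("xyz",s["tcp_rot"]).as_matrix()
tgt(-170,-42,190); tgt(-130,-42,72); 
E
```

```text
([-0.32, 0.23, 1.93, 0.21, 0.54, -0.62], [485.0, -82.0, 427.0], 'toolz', [0.44, -0.03, -0.9], 'tilt', np.float64(25.9), 'az', np.float64(-4.0))
39.425 [485.5 -82.3 427.1] [-0.3 -0.9  0. ]
lid 0.267 1451 nose -107.2 124.2
[-81.7   7.7 255.9]
tcp [ 405.1 -143.8  360.9] shift [-0.0445 -0.1092  0.0262] tip now (box) [-81.7   7.7 255.9]
tcp [ 444.7 -138.2  242.9] shift [-0.0326 -0.1234  0.1494] tip now (box) [-81.7   7.7 255.9]
```

```bash
python3 -W ignore - <<'E'
from h import *
from fk import *
s=env.state(); rot=R.from_euler("xyz",s["tcp_rot"]); q=s["joints"]; z=rot.as_matrix()[:,2]
for (p,tn) in (((-120,-20,240),45),((-165,-42,190),90),((-145,-42,130),90),((-130,-42,72),90),((-125,-42,68),90),((-97,-42,68),90),((-97,-20,68),90),((-97,5,68),90)):
    t=np.array([*wb(p[0],p[1]),p[2]])-190*z; ro=rot*R.from_euler("z",tn,degrees=True); q=ik(q,t,ro,500); a,b=fk(q,P); print(p,q.round(2),np.abs(a-t).max().round(1),round((b.inv()*ro).magnitude(),3))
tgt(-165,-42,200)
E
```

```text
(-120, -20, 240) [-0.42  0.22  2.01  0.31  0.51 -0.02] 0.0 0.0
(-165, -42, 190) [-0.52  0.25  2.14  0.53  0.39  0.44] 0.0 0.0
(-145, -42, 130) [-0.49  0.39  2.17  0.82  0.25  0.17] 0.0 0.0
(-130, -42, 72) [-0.47  0.52  2.18  1.46  0.17 -0.47] 0.0 0.0
(-125, -42, 68) [-0.47  0.53  2.18  1.49  0.17 -0.49] 0.0 0.0
(-97, -42, 68) [-0.43  0.55  2.12  1.26  0.16 -0.23] 0.0 0.0
(-97, -20, 68) [-0.39  0.54  2.14  1.35  0.14 -0.28] 0.0 0.0
(-97, 5, 68) [-0.34  0.53  2.16  1.48  0.12 -0.37] 0.0 0.0
tcp [ 410.  -143.1  370.9] shift [-0.0454 -0.1005  0.0193] tip now (box) [-81.7   7.7 255.9]
```

Feasible. First to the front, turning back, then down well clear of the nose.

>>> {"name": "carry_out", "arguments": {
  "series": [
    [-0.015,-0.04,0,10,0],
    [-0.03,-0.08,0.005,20,0],
    [-0.045,-0.1,0.019,30,0],
    [-0.045,-0.1,0.019,40,0],
    [-0.045,-0.1,0.019,50,0],
    [-0.045,-0.1,0.019,60,0],
    [-0.045,-0.1,0.019,70,0],
    [-0.045,-0.1,0.019,80,0],
    [-0.045,-0.1,0.019,90,0],
    [-0.045,-0.1,0.019,90,0]
  ]
}}

```text
t: 40.72
eef_pos: [410.9, -142.9, 368.4]
tcp_rot: [3.038, -0.435, 0.17]
ft_force: [0.7, 0.0, -0.4]
opening: 0.004
grip_force: 0.0
```

```bash
python3 -W ignore - <<'E'
exec(open("st.py").read())
tgt(-148,-42,130); tgt(-133,-42,68)
E
```

```text
([-0.52, 0.24, 2.13, 0.49, 0.41, 0.48], [411.0, -143.0, 368.0], 'toolz', [0.43, -0.03, -0.9], 'tilt', np.float64(25.6), 'az', np.float64(-4.0))
40.725 [ 410.9 -142.9  368.4] [ 0.7  0.  -0.4]
tcp [ 427.7 -141.   301.4] shift [-0.013  -0.006   0.0676] tip now (box) [-164.9  -41.5  197. ]
tcp [ 442.6 -138.9  239.4] shift [-0.0255 -0.012   0.1299] tip now (box) [-164.9  -41.5  197. ]
```

>>> {"name": "carry_out", "arguments": {
  "series": [
    [-0.006,-0.003,0.033,0,0],
    [-0.013,-0.006,0.067,0,0],
    [-0.019,-0.009,0.1,0,0],
    [-0.0255,-0.012,0.13,0,0],
    [-0.0255,-0.012,0.13,0,0],
    [-0.0255,-0.012,0.13,0,0]
  ]
}}

```text
t: 41.48
eef_pos: [442.6, -138.9, 239.0]
tcp_rot: [3.038, -0.434, 0.172]
ft_force: [1.0, 0.6, 0.1]
opening: 0.004
grip_force: 0.0
```

```bash
python3 -W ignore - <<'E'
exec(open("st.py").read())
tgt(-115,-42,68);tgt(-97,-42,68);from lid import lid; lid()
E
```

```text
([-0.48, 0.52, 2.19, 1.49, 0.17, -0.51], [442.0, -139.0, 239.0], 'toolz', [0.43, -0.03, -0.9], 'tilt', np.float64(25.5), 'az', np.float64(-4.0))
41.475 [ 442.6 -138.9  239. ] [1.  0.6 0.1]
tcp [ 460.6 -136.5  239.5] shift [ 0.0166 -0.      0.0072] tip now (box) [-133.1  -41.8   67.6]
tcp [ 478.4 -134.   239.5] shift [ 0.0329 -0.0002  0.0148] tip now (box) [-133.1  -41.8   67.6]
lid 0.267 1544 nose -107.2 124.2
```

Tracking is exact and nothing is touched. Now in under the nose, slowly.

>>> {"name": "carry_out", "arguments": {
  "series": [
    [0.009,0,0.004,0,0],
    [0.017,0,0.007,0,0],
    [0.024,0,0.011,0,0],
    [0.029,0,0.013,0,0],
    [0.033,0,0.015,0,0],
    [0.033,0,0.015,0,0]
  ]
}}

```text
t: 42.28
eef_pos: [478.7, -134.4, 241.2]
tcp_rot: [3.036, -0.437, 0.171]
ft_force: [0.7, -1.0, 0.4]
opening: 0.007
grip_force: 0.0
```

```bash
python3 -W ignore - <<'E'
exec(open("st.py").read())
print(tip()); tgt(-97,-30,68);tgt(-97,-10,68);from lid import lid; lid()
E
```

```text
([-0.43, 0.54, 2.11, 1.19, 0.16, -0.16], [478.0, -135.0, 241.0], 'toolz', [0.43, -0.03, -0.9], 'tilt', np.float64(25.7), 'az', np.float64(-4.0))
42.275 [ 478.7 -134.4  241.2] [ 0.7 -1.   0.4]
[-96.3 -42.8  70. ]
tcp [ 476.2 -121.9  239.2] shift [-0.0012 -0.0129  0.0003] tip now (box) [-96.3 -42.8  70. ]
tcp [ 473.4 -102.1  239.2] shift [-0.0006 -0.0328 -0.0015] tip now (box) [-96.3 -42.8  70. ]
lid 0.264 1557 nose -107.3 123.7
```

>>> {"name": "carry_out", "arguments": {
  "series": [
    [-0.0005,-0.004,0,0,0],
    [-0.001,-0.008,0,0,0],
    [-0.001,-0.011,0,0,0],
    [-0.001,-0.013,0,0,0],
    [-0.001,-0.013,0,0,0]
  ]
}}

```text
t: 42.95
eef_pos: [476.1, -121.6, 239.0]
tcp_rot: [3.038, -0.437, 0.169]
ft_force: [0.5, 0.0, 0.5]
opening: -0.001
grip_force: 0.0
```

>>> {"name": "carry_out", "arguments": {
  "series": [
    [0,-0.0015,0,0,0],
    [0,-0.003,0,0,0],
    [0,-0.003,0,0,0]
  ]
}}

```text
t: 43.32
eef_pos: [475.7, -118.7, 238.7]
tcp_rot: [3.038, -0.437, 0.169]
ft_force: [0.5, -0.6, 0.4]
opening: 0.004
grip_force: 0.0
```

>>> {"name": "carry_out", "arguments": {
  "series": [
    [0,-0.0015,0,0,0],
    [0,-0.003,0,0,0],
    [0,-0.003,0,0,0]
  ]
}}

```text
t: 43.7
eef_pos: [475.3, -115.9, 238.5]
tcp_rot: [3.037, -0.437, 0.169]
ft_force: [-0.3, -3.5, 0.8]
opening: 0.004
grip_force: 1.7
```

>>> {"name": "carry_out", "arguments": {
  "series": [
    [0,-0.0015,0,0,0],
    [0,-0.003,0,0,0],
    [0,-0.0045,0,0,0],
    [0,-0.0055,0,0,0],
    [0,-0.0055,0,0,0]
  ]
}}

```text
t: 44.32
eef_pos: [474.7, -110.3, 238.0]
tcp_rot: [3.038, -0.437, 0.169]
ft_force: [-0.9, -3.9, 3.6]
opening: 0.007
grip_force: 1.7
```

>>> {"name": "carry_out", "arguments": {
  "series": [
    [0,-0.001,0,0,0],
    [0,-0.0015,0,0,0],
    [0,-0.0015,0,0,0]
  ]
}}

```text
t: 44.7
eef_pos: [474.5, -108.9, 237.8]
tcp_rot: [3.038, -0.437, 0.169]
ft_force: [-1.2, -2.9, 2.9]
opening: 0.002
grip_force: 1.8
```

>>> {"name": "carry_out", "arguments": {
  "series": [
    [0,-0.001,0,0,0],
    [0,-0.001,0,0,0]
  ]
}}

```text
t: 44.95
eef_pos: [474.4, -108.0, 237.8]
tcp_rot: [3.038, -0.437, 0.169]
ft_force: [1.6, -5.0, 3.4]
opening: 0.004
grip_force: 2.4
```

>>> {"name": "carry_out", "arguments": {
  "series": [
    [0,-0.001,0,0,0],
    [0,-0.001,0,0,0]
  ]
}}

```text
t: 45.2
eef_pos: [474.4, -107.3, 237.8]
tcp_rot: [3.036, -0.437, 0.168]
ft_force: [0.2, -7.2, 3.6]
opening: 0.01
grip_force: 3.8
```

>>> {"name": "carry_out", "arguments": {
  "series": [
    [0,-0.001,0,0,0],
    [0,-0.001,0,0,0]
  ]
}}

```text
t: 45.45
eef_pos: [474.4, -106.7, 237.7]
tcp_rot: [3.035, -0.437, 0.168]
ft_force: [1.5, -10.7, 3.1]
opening: 0.001
grip_force: 5.3
```

>>> {"name": "carry_out", "arguments": {
  "series": [
    [0,0.008,0,0,0],
    [0,0.016,0,0,0],
    [-0.017,0.016,-0.007,0,0],
    [-0.034,0.016,-0.015,0,0],
    [-0.034,0.016,-0.015,0,0],
    [-0.025,0.02,-0.06,0,0],
    [-0.015,0.024,-0.11,0,0],
    [-0.01,0.027,-0.145,0,0],
    [-0.01,0.027,-0.145,0,0]
  ]
}}

```text
t: 46.58
eef_pos: [407.6, -129.3, 363.3]
tcp_rot: [3.041, -0.436, 0.169]
ft_force: [0.6, 0.1, -0.4]
opening: 0.003
grip_force: 0.0
```

```bash
python3 -W ignore - <<'E'
exec(open("st.py").read())
print(tip()); shift([485.5,-82.3,427.1]);from lid import lid; lid()
E
```

```text
([-0.5, 0.24, 2.15, 0.5, 0.38, 0.49], [407.0, -129.0, 363.0], 'toolz', [0.43, -0.03, -0.9], 'tilt', np.float64(25.6), 'az', np.float64(-4.0))
46.575 [ 407.6 -129.3  363.3] [ 0.6  0.1 -0.4]
[-166.1  -27.2  192. ]
shift [ 0.1037 -0.0308 -0.0253] turn 0
lid 0.265 1543 nose -107.3 124.0
```

>>> {"name": "carry_out", "arguments": {
  "series": [
    [0,0,-0.04,-10,0.35],
    [0.03,-0.01,-0.05,-20,0.35],
    [0.06,-0.02,-0.05,-30,0.35],
    [0.09,-0.03,-0.04,-40,0.35],
    [0.104,-0.031,-0.025,-50,0.35],
    [0.104,-0.031,-0.025,-60,0.35],
    [0.104,-0.031,-0.025,-70,0.35],
    [0.104,-0.031,-0.025,-80,0.35],
    [0.104,-0.031,-0.025,-90,0.35],
    [0.104,-0.031,-0.025,-90,0.35]
  ]
}}

```text
t: 47.88
eef_pos: [485.8, -81.8, 426.5]
tcp_rot: [2.7, 0.091, 1.697]
ft_force: [-0.1, -0.1, 0.0]
opening: 0.355
grip_force: 0.0
```

```bash
python3 -W ignore - <<'E'
exec(open("st.py").read()); shift([528.1,-86.2,334.1])
E
```

```text
([-0.32, 0.24, 1.93, 0.21, 0.55, -0.62], [486.0, -82.0, 426.0], 'toolz', [0.43, -0.03, -0.9], 'tilt', np.float64(25.8), 'az', np.float64(-4.0))
47.875 [485.8 -81.8 426.5] [-0.1 -0.1  0. ]
shift [-0.0012 -0.0022  0.1017] turn 0
```

>>> {"name": "carry_out", "arguments": {
  "series": [
    [-0.001,-0.002,0.05,0,0.35],
    [-0.001,-0.002,0.085,0,0.35],
    [-0.001,-0.002,0.102,0,0.35],
    [-0.001,-0.002,0.102,0,0.35],
    [-0.001,-0.002,0.102,0,0],
    [-0.001,-0.002,0.102,0,0],
    [-0.001,-0.002,0.102,0,0],
    [-0.001,-0.002,0.102,0,0]
  ]
}}

```text
t: 48.88
eef_pos: [527.1, -86.2, 334.6]
tcp_rot: [2.701, 0.09, 1.697]
ft_force: [-9.5, -2.0, 3.9]
opening: 0.098
grip_force: 30.0
```

```bash
python3 -W ignore - <<'E'
exec(open("st.py").read())
from fk import *
rot=R.from_euler("xyz",s["tcp_rot"]); M=rot.as_matrix(); B=np.c_[np.r_[ex,0],np.r_[ey,0],[0,0,1]]; T=B.T@M; q=s["joints"]
g=tip()-19*T[:,2]; print("grasp",g,s["opening"],s["grip_force"])
th0=.28; rows=[]
for th in np.arange(.3,1.01,.04):
    d=np.array([128*(np.cos(th0)-np.cos(th))+40*(np.sin(th)-np.sin(th0)),0,128*(np.sin(th)-np.sin(th0))+40*(np.cos(th)-np.cos(th0))])
    rows.append([round(float(v),4) for v in T.T@d/1000]+[0,0]); t=s["eef_pos"]+B@d; q=ik(q,t,rot,500)
print(rows); print(q.round(2),np.abs(fk(q,P)[0]-t).max(),t)
E
```

```text
([-0.3, 0.42, 1.95, 0.31, 0.35, -0.71], [527.0, -86.0, 335.0], 'toolz', [0.43, -0.03, -0.9], 'tilt', np.float64(25.7), 'az', np.float64(-4.0))
48.875 [527.1 -86.2 334.6] [-9.5 -2.   3.9]
grasp [-49.38535043   0.65679274 180.51379988] 0.09762194317476651 30.038727521896362
[[-0.0002, 0.0023, -0.0014, 0, 0], [-0.0005, 0.007, -0.004, 0, 0], [-0.0009, 0.0118, -0.0064, 0, 0], [-0.0012, 0.0166, -0.0086, 0, 0], [-0.0015, 0.0216, -0.0106, 0, 0], [-0.0018, 0.0266, -0.0124, 0, 0], [-0.0021, 0.0318, -0.014, 0, 0], [-0.0023, 0.0369, -0.0154, 0, 0], [-0.0026, 0.0421, -0.0166, 0, 0], [-0.0028, 0.0474, -0.0176, 0, 0], [-0.003, 0.0527, -0.0184, 0, 0], [-0.0032, 0.058, -0.019, 0, 0], [-0.0034, 0.0634, -0.0193, 0, 0], [-0.0035, 0.0688, -0.0195, 0, 0], [-0.0037, 0.0741, -0.0194, 0, 0], [-0.0038, 0.0795, -0.0191, 0, 0], [-0.0039, 0.0848, -0.0186, 0, 0], [-0.004, 0.0901, -0.0179, 0, 0]]
[-0.25  0.44  1.72  0.15  0.54 -0.51] 2.2737367544323206e-13 [600.30459479 -75.95635865 389.33473763]
```

>>> {"name": "carry_out", "arguments": {
  "series": [
    [-0.0002,0.0023,-0.0014,0,0],
    [-0.0003,0.0045,-0.0027,0,0],
    [-0.0003,0.0045,-0.0027,0,0]
  ]
}}

```text
t: 49.25
eef_pos: [529.8, -85.9, 338.3]
tcp_rot: [2.703, 0.09, 1.697]
ft_force: [-8.3, -3.9, 1.0]
opening: 0.103
grip_force: 30.0
```

>>> {"name": "carry_out", "arguments": {
  "series": [
    [0,0.001,-0.0006,0,0],
    [-0.0002,0.0025,-0.0013,0,0],
    [-0.0002,0.0025,-0.0013,0,0]
  ]
}}

```text
t: 49.62
eef_pos: [531.4, -85.7, 340.3]
tcp_rot: [2.703, 0.09, 1.698]
ft_force: [-9.2, -4.9, -0.4]
opening: 0.096
grip_force: 30.0
```

>>> {"name": "carry_out", "arguments": {
  "series": [
    [-0.0002,0.0016,-0.0008,0,0],
    [-0.0003,0.0032,-0.0016,0,0],
    [-0.0003,0.0032,-0.0016,0,0]
  ]
}}

```text
t: 50.0
eef_pos: [533.4, -85.5, 343.3]
tcp_rot: [2.704, 0.089, 1.698]
ft_force: [-12.1, -5.0, 0.8]
opening: 0.1
grip_force: 30.0
```

>>> {"name": "carry_out", "arguments": {
  "series": [
    [0,0.0016,-0.0008,0,0],
    [-0.0002,0.0032,-0.0016,0,0],
    [-0.0002,0.0032,-0.0016,0,0]
  ]
}}

```text
t: 50.38
eef_pos: [535.5, -85.1, 346.2]
tcp_rot: [2.704, 0.09, 1.698]
ft_force: [-12.4, -4.0, 1.4]
opening: 0.1
grip_force: 30.0
```

>>> {"name": "carry_out", "arguments": {
  "series": [
    [-0.0003,0.0036,-0.0016,0,0],
    [-0.0006,0.0086,-0.0036,0,0],
    [-0.0009,0.0136,-0.0054,0,0],
    [-0.0012,0.0188,-0.007,0,0],
    [-0.0014,0.0239,-0.0084,0,0],
    [-0.0017,0.0291,-0.0096,0,0],
    [-0.0019,0.0344,-0.0106,0,0],
    [-0.0021,0.0397,-0.0114,0,0],
    [-0.0021,0.0397,-0.0114,0,0]
  ]
}}

```text
t: 51.5
eef_pos: [566.9, -80.7, 374.3]
tcp_rot: [2.701, 0.091, 1.697]
ft_force: [-8.3, -1.4, 3.7]
opening: 0.098
grip_force: 30.0
```

>>> {"name": "carry_out", "arguments": {
  "series": [
    [-0.0002,0.0053,-0.0006,0,0],
    [-0.0004,0.0107,-0.0009,0,0],
    [-0.0006,0.0161,-0.0011,0,0],
    [-0.0007,0.0214,-0.001,0,0],
    [-0.0009,0.0268,-0.0007,0,0],
    [-0.001,0.0321,-0.0002,0,0],
    [-0.0011,0.0374,0.0005,0,0],
    [-0.0011,0.0374,0.0005,0,0]
  ]
}}

```text
t: 52.5
eef_pos: [601.0, -76.1, 389.9]
tcp_rot: [2.7, 0.091, 1.697]
ft_force: [-4.6, -0.8, 2.3]
opening: 0.094
grip_force: 30.0
```

```bash
python3 -W ignore - <<'E'
exec(open("st.py").read()); p,W=cloud("scene"); cv2.imwrite("pics/s4.png",cv2.resize(p[130:310,250:450],None,fx=4,fy=3.3)[...,::-1])
T=tip(); print(T)
E
```

```text
([-0.25, 0.44, 1.72, 0.15, 0.54, -0.51], [601.0, -76.0, 390.0], 'toolz', [0.43, -0.03, -0.9], 'tilt', np.float64(25.8), 'az', np.float64(-4.0))
52.5 [601.  -76.1 389.9] [-4.6 -0.8  2.3]
[ 33.3  -1.3 218.7]
```

View pics/s4.png

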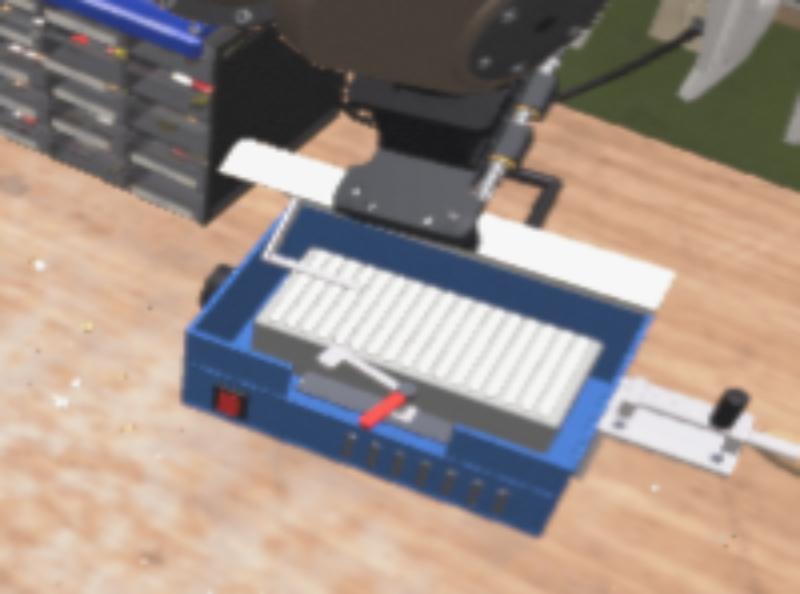

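The lid is open at about 1 rad and the filter at (430,340) can be reached. The red tab shows at (385,408), swung aside, and the bolt is drawn. Release and retreat.

>>> {"name": "carry_out", "arguments": {
  "series": [
    [0,0,0,0,0.25],
    [0,0,0,0,0.28],
    [0,0,0,0,0.28],
    [0,0,-0.02,0,0.28],
    [0,0,-0.05,0,0.28],
    [0,0,-0.1,0,0.28],
    [0,0,-0.15,0,0.28],
    [0,0,-0.15,0,0.28],
    [0,0,-0.15,0,0.28]
  ]
}}

```text
t: 53.68
eef_pos: [535.7, -71.8, 524.7]
tcp_rot: [2.699, 0.091, 1.698]
ft_force: [0.6, -0.9, -0.7]
opening: 0.275
grip_force: 0.0
```

```bash
python3 -W ignore - <<'E'
exec(open("st.py").read())
for n in("scene","top"):
    p,W=cloud(n); L=np.c_[((W[...,:2]-O)@np.c_[ex,ey]).reshape(-1,2),W[...,2].ravel()]; w=p.reshape(-1,3).min(1)>150
    m=w&(abs(L[:,1])<115)&(abs(L[:,1])>50)&(L[:,0]>-60)&(L[:,0]<80)&(L[:,2]>125)&(L[:,2]<270); print(n,m.sum(),np.median(np.arctan2(L[m,2]-102,65-L[m,0])) if m.any() else None, L[m].max(0) if m.any() else None)
E
```

```text
([-0.27, 0.21, 1.68, 0.12, 0.81, -0.48], [535.0, -72.0, 525.0], 'toolz', [0.44, -0.03, -0.9], 'tilt', np.float64(25.8), 'az', np.float64(-4.0))
53.675 [535.7 -71.8 524.7] [ 0.6 -0.9 -0.7]
scene 809 0.8977380112146732 [ 45.20135267 114.76409988 241.28738749]
top 863 0.9997778167453178 [ 53.08535053 114.99617483 246.08013673]
```

The lid stands at about 1.0 rad, no force on the tool. Handing in.

```bash
python3 -c "
from cell import env
print(env.job_done())"
```

```text
the job is handed in; nothing more can be done
None
```

The lid stands open on its own at about 1.0 rad with the bolt drawn and the catch tab at its stop (under 15 N at the wrist), but my first reach hit the lid at about 90 N and pushed it nearly shut, so I had to lift it again; the job is handed in and the verdict is not shown.

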